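# Clear the end-stop jig and hold a blank against its sprung stop

## Robot

A 7-joint arm with a two-finger parallel gripper is mounted at the origin on the work surface. World frame = base frame: x ahead of the robot, y to its left, z up, the work surface at z = 0. Lengths are in m, angles in rad, forces in N, time in s.
With the tool pointing down it reaches from about 0.425 to 0.925 m from the base axis. Payload 6.8 kg.
Tool frame: the origin (TCP) lies at the very end of the fingers, on their centre line; the grasp point (between the pads) lies 19 mm behind it; y points along the fingers, z is the direction in which the jaws open and shut, and the axes are right-handed (so a half turn about y gives the same grasp; the last joint's range is limited). The gripper opens to 85 mm and grips with 20 to 120 N. Pads are 22 mm wide; open, the fingers measure 114 mm over their backs; the gripper's body (76 mm by 85 mm) begins 54 mm behind the grasp point. The pads swing forward as they close: fully open they stand 13 mm farther back than shut.
Start: joints at [1.034, 0.477, 0.022, 1.555, -0.011, 1.109, -0.083], TCP at [0.281, -0.614, 0.21] pointing down, gripper open.
Joint ranges: [-2.96, 2.96], [-0.34, 2.1], [-1.41, 1.46], [0.24, 2.44], [-1.37, 4.51], [0.17, 1.92], [-2.96, 2.96]. Speed limits (rad/s): [2.39, 2.39, 3.14, 3.14, 3.14, 3.14, 3.14].

## Interface

Orientations are given as a rotation vector (axis times angle).
In Python, from bench import r gives the robot as it stands.
- The arm moves only by the tool drive_tool, never from a script. Its argument "series" is a list of rows, each a list of 7 numbers: the shift along the tool's x, y, z in mm, then the turn, a rotation vector about the tool's x, y, z in degrees, then the finger opening in mm, from 0 to 85.4. In form: [[tx, ty, tz, wx, wy, wz, grip], ...]. A call has 1 to 5 rows; each row is the pose to reach, as a shift and turn from the pose measured when the call began, along the tool's axes at that moment; what a row does not reach only later rows make up. A row lasts 1/10 s, in which the tool goes at most 50 mm and 8.59 degrees, less where a joint would pass 70% of its speed; a pose out of reach is approached as far as the arm can. A call with a gripper value outside its range is refused whole. The fingers move at their own pace and stop on an object; "squeeze" is the grip in N (left out, the last holds). Time passes only in rows, so rows that repeat a pose let the fingers close. It gives the time, the measured TCP pose, the force and the opening at its end, in the units of the state.
- r.get_obs(): the state, without advancing time (a new reading comes with each control period).
- r.grab_frame(name): name is "side" or "top"; returns a dict with "frame" (480x640x3 uint8, blue, green, red), "intrinsics" (3x3 intrinsics, pixels), "rvec" (rotation vector, rad) and "tvec" (3), from world to camera coordinates, as OpenCV has them. Camera axes: x right, y down, z forward; pixel columns grow to the right and rows downward; lengths in m; the calibration is good to about 2 mm. A picture is of the moment at which its call begins. There is no depth.
- r.hand_in(): hands the job in, once; it reports no verdict.
The state is a dict: "clock": time; "joints": joint angles; "qvel": joint speeds; "tau": joint torques, N m; "tcp_pos": TCP position; "orientation": TCP orientation; "contact_force": force on the tool from outside, world axes, zero at the start; "moment": the same for the moment, N m; "grip_width": finger opening in m.
Only numpy, scipy, OpenCV 4.12 (cv2) and the standard library are available. Lean on these libraries where they do the work, as an engineer would, in place of code of your own. Each camera call takes 0.05 s, during which the arm holds its last target.

## Task

Clear the stray dowel and the stray tenon out of the jig's slide channel, putting the dowel in the green tray with the other dowels and the tenon in the blue tray with the other tenons. Then slide the pale wooden blank flat along the channel, pushing the sprung brass plunger back until the blank's end sits square against the red hard stop, and finish while still holding it there with a firm, steady push, clear of ramming force, since the spring shoves it back out if you let go. Leave the mallet and the bored block alone.

Things in the scene. Friction and masses are not known exactly. Their poses are not given: they have to be found in the camera images.
- jig: End-stop jig fixed to the bench: grey bed 370 long x 90 wide x 12 mm thick, its top at z = 12 mm. Origin on the bench (underside), on the jig's centre line, directly below the plane of the stop faces. Its x axis is the push direction, along the slide channel towards the red stop; the bed runs from x = -310 to +60 mm. z is up. On the bed two low aluminium guide strips (each 12 wide, 5 high) run from x = -310 to 0 and leave a channel 54 mm wide centred on y = 0.
- end_stop: The hard stop fixed on the jig: red block, two 20 mm wide cheeks centred at jig y = +-23 mm with steel faces in the plane jig x = 0 that look to -x; top 56 mm above the bench, 58 mm deep. Same origin and axes as the jig. The sprung plunger comes out between the cheeks.
- stop_face (a point): Point in the plane of the stop faces, on the jig's centre line, 34 mm above the bench. Axes as the jig.
- plunger (a joint): Sprung brass plunger, in m along jig +x: 0 = fully out (nose 20 mm in front of the stop faces), 0.020 = nose level with the stop faces, which is where a part meets the hard stop (it could go to 0.030). Spring about 2 N at 0 and 7 N at 0.020, 250 N/m; friction of the blank in the channel can add up to about 6 N, so a push of 18 to 25 N along the channel seats it surely. The spring pushes a part back out when let go.
- plunger_nose (a point): Centre of the plunger's flat nose, a brass rod 16 mm in diameter, 34 mm above the bench.
- blank: The workpiece: pale wooden blank 70 (x) x 50 (y) x 45 mm (z), about 0.1 to 0.2 kg, lying in the jig's channel (2 mm play each side) near the end away from the stop. Origin at the centre of its underside; its x points to the stop, give or take 0.02 rad. Its front end is 35 mm ahead of the origin, so it meets the stop when its origin is at jig x = -35 mm.
- dowel: Stray fluted round dowel, pale wood, 20 mm in diameter, 42 mm long along its x, 15 g, lying across the channel on the jig's bed (within 0.25 rad of square across). Origin on the outside of the dowel, on its underside at the start, at mid length. It and the tenon may lie in either order.
- dowel_center (a point): Centre of the stray dowel; x along the dowel.
- tenon: Stray loose tenon, very dark brown wood with pale stripes, flat piece 42 (x) x 24 (y) x 20 mm (z), 18 g, lying across the channel on the jig's bed (within 0.25 rad of square across). Origin at the centre of its underside.
- tenon_center (a point): Centre of the stray tenon; axes as the tenon.
- dowel_tray: Green open tray, fixed, 150 (x) x 100 (y) x 28 mm high outside, walls 4 mm, floor about 4 mm; origin under its centre, on the bench. For dowels; two spare dowels lie in its +x half (about x = +44, y = +-22 mm, along x), so its -x half is free. It may stand at either side of the jig.
- tenon_tray: Blue open tray, same size and frame as the green one. For tenons; two spare tenons lie in its +x half in the same places, so its -x half is free. It may stand at either side of the jig.
- mallet: Black rubber mallet lying on the bench beyond the jig: head 62 mm in diameter, 105 mm long, handle about 180 mm long. Bystander. Origin under the head.
- bored_block: Pale wooden block 60 x 50 x 28 mm with a hole in its top. Bystander. Origin at the centre of its underside.

How it is judged:
On the way, in this order (a step that is already met when the one before it is completed fails the run):
1. the stray dowel lies in the green tray and the stray tenon in the blue tray, both let go (x of dowel_center in the frame of dowel_tray between -0.073 and 0.073 m and y of dowel_center in the frame of dowel_tray between -0.048 and 0.048 m and z of dowel_center in the frame of dowel_tray between 0 and 0.036 m and contact force between the fingers and dowel below 0.1 N and linear speed of each of dowel, tenon below 0.05 m/s and x of tenon_center in the frame of tenon_tray between -0.073 and 0.073 m and y of tenon_center in the frame of tenon_tray between -0.048 and 0.048 m and z of tenon_center in the frame of tenon_tray between 0 and 0.036 m and contact force between the fingers and tenon below 0.1 N), for 0.2 s.
2. the blank is pressed against the hard stop with the plunger pushed in (value of joint plunger above 0.0185 m and contact force between blank and end_stop between 1.5 and 40 N and contact force between the fingers and blank above 2 N and y of blank in the frame of jig between -0.006 and 0.006 m and z of blank in the frame of jig between 0.009 and 0.017 m and angle between the x axis of blank and the x axis of jig, either way round below 0.08 rad and angle between blank's own z axis and vertical below 0.08 rad), for 0.3 s.
At the end, for the whole second after the job is handed in: Dowel in the green tray, tenon in the blue one, let go, at rest. Fingers push the blank (> 2 N) on the hard stop: plunger in > 18.5 of 20 mm, blank-stop force 1.5 to 40 N, blank flat on the bed (5 mm, 0.08 rad), within 6 mm and 0.08 rad of the channel's line (all of step 1 and all of step 2); the arm keeps its last pose, push and grip.
It fails at once if the mallet is shifted by more than 30 mm (distance of mallet from where it was at the start of the episode above 0.03 m).
It fails at once if the bored block is shifted by more than 30 mm (distance of bored_block from where it was at the start of the episode above 0.03 m).
It also fails if it takes over 72 s, if anything falls off the work surface, if the arm or the gripper's body presses on something with over 40 N, if the wrist force passes 120 N, or if a joint passes its speed limit or range.

## Working session

There is one attempt and no reset: what is moved stays moved. The work goes in short steps, Python scripts to look and compute and a tool call to move; the robot and the scene stay as the last step left them, time stands still between calls to the robot, and variables do not carry over. Pictures are saved under pics/ and viewed, and the job is handed in when it is done.

Besides the shell and the picture viewer there is one more tool, called after ">>>" in YAML: its name, and indented under it one key for each argument. drive_tool: Moves the arm, as the interface text tells. Its arguments: {"type":"object","properties":{"series":{"type":"array","items":{"type":"array","items":{"type":"number"}}},"squeeze":{"type":"number"}},"required":["series"]}

```bash
mkdir -p pics; ls; python3 - <<'E'
from bench import r
import cv2
print(r.get_obs())
for n in("top","side"):
    f=r.grab_frame(n); cv2.imwrite(f"pics/{n}0.png",f["frame"]); print(n,f["intrinsics"],f["rvec"],f["tvec"])
E
```

```text
pics
{'clock': 0.0, 'joints': array([ 1.03390053,  0.47780923,  0.022355  ,  1.55644874, -0.01148965,
        1.10932365, -0.08312518]), 'qvel': array([ 0.00058793,  0.00081404, -0.00197588, -0.00056352,  0.00031168,
       -0.00149526, -0.00141925]), 'tau': array([ 2.27260530e-04, -5.96461308e+01,  1.60800051e+00, -2.81203580e+01,
        1.24869586e-02,  9.36207158e-03, -2.50470765e-05]), 'tcp_pos': array([ 0.28035454, -0.61332232,  0.20882109]), 'orientation': array([-0.43270074,  1.98651387, -1.98290116]), 'contact_force': array([ 0.18654685, -0.27009457, -0.38003197]), 'moment': array([-0.0333593 ,  0.05257828,  0.00314206]), 'grip_width': 0.08522490478375494}
top [[555.49358265   0.         320.37448116]
 [  0.         555.49358265 225.04530574]
 [  0.           0.           1.        ]] [ 2.14481963 -2.15850081  0.14330232] [-0.0081335   0.60920615  1.39825898]
side [[473.04058681   0.         305.01521937]
 [  0.         473.04058681 239.11058943]
 [  0.           0.           1.        ]] [ 2.38383682 -0.39640085  0.15026673] [-0.56439159  0.18675319  0.84031199]
```

View pics/top0.png

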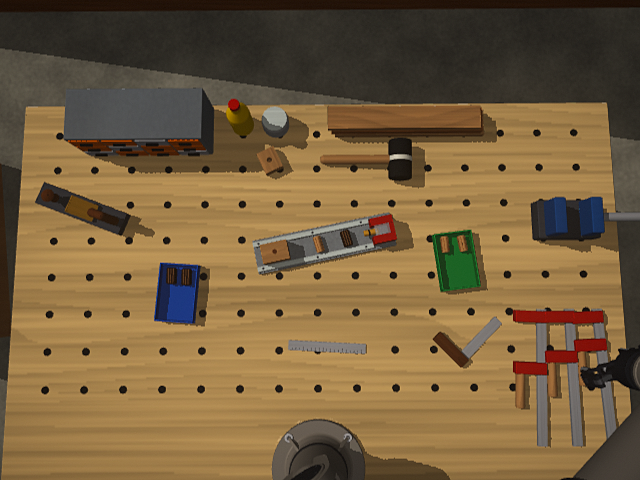

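View pics/side0.png

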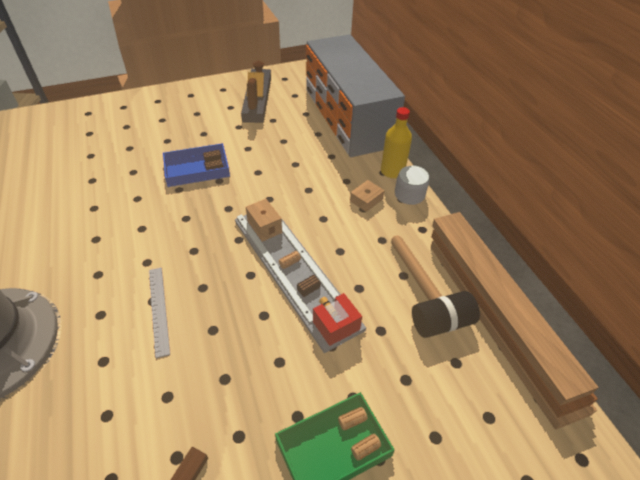

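The top view shows the jig running from about (255,257) to (395,228) with the red stop at right. The blank is at (274,252), the dowel at (320,244) and the tenon at (347,238). The green tray is at (457,261) and the blue tray at (178,293). I'll zoom in to measure.

```bash
cat > h.py <<'E'
import numpy as np, cv2
from bench import r
from scipy.spatial.transform import Rotation as R
def cam(n):
    f=r.grab_frame(n); return f
def ray(f,uv,z):
    K=np.array(f["intrinsics"]);M=cv2.Rodrigues(np.array(f["rvec"]))[0];t=np.array(f["tvec"]).ravel()
    c=-M.T@t; d=M.T@np.linalg.inv(K)@np.array([uv[0],uv[1],1.0]); s=(z-c[2])/d[2]; return c+s*d
def proj(f,P):
    return cv2.projectPoints(np.array(P,float).reshape(-1,3),np.array(f["rvec"]),np.array(f["tvec"]),np.array(f["intrinsics"]),None)[0].reshape(-1,2)
def crop(f,x0,y0,w,h,s,name,draw=None):
    im=f["frame"][y0:y0+h,x0:x0+w]; im=cv2.resize(im,None,fx=s,fy=s,interpolation=cv2.INTER_CUBIC)
    cv2.imwrite("pics/"+name,im)
E
python3 - <<'E'
from h import *
f=cam("top"); crop(f,245,205,160,75,5,"top_jig.png"); crop(f,425,220,65,80,7,"top_green.png"); crop(f,145,255,65,80,7,"top_blue.png")
f=cam("side"); crop(f,225,190,150,165,3.5,"side_jig.png")
E
```

```text
(no output)
```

View pics/top_jig.png

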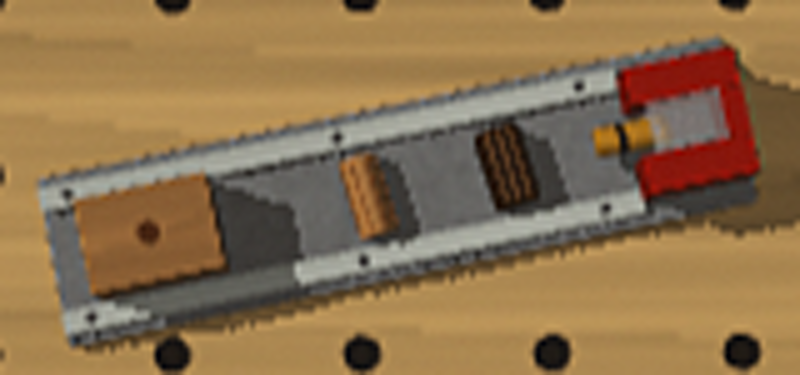

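View pics/side_jig.png

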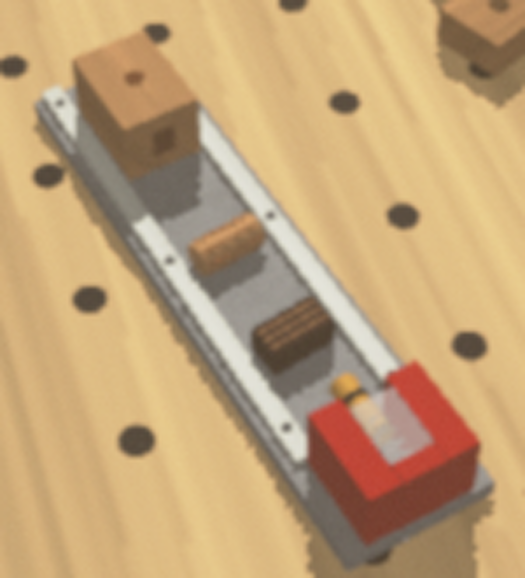

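View pics/top_green.png

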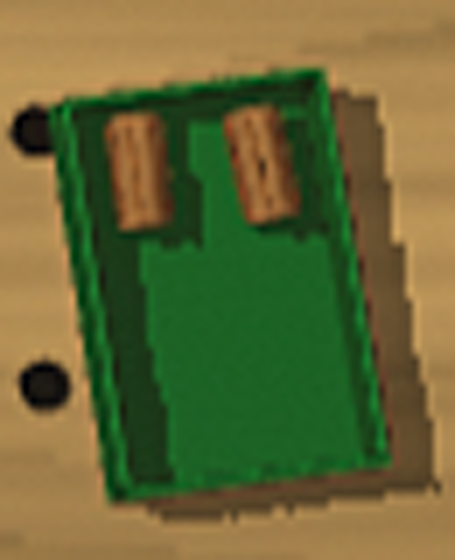

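View pics/top_blue.png

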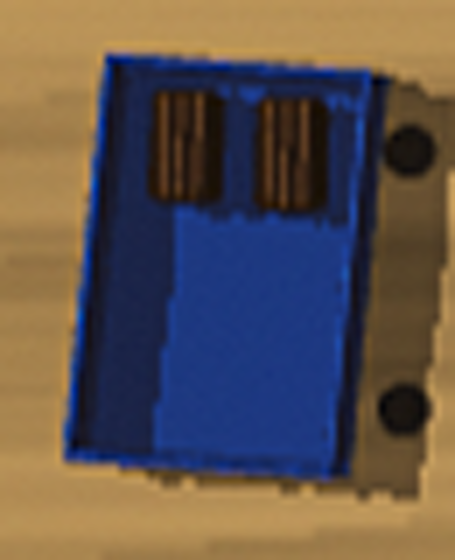

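```bash
python3 - <<'E'
from h import *
from scipy.optimize import least_squares
ft=cam("top"); fs=cam("side")
T=lambda u,v:(245+u/5,205+v/5); S=lambda u,v:(225+u/3.5,190+v/3.5)
# jig pts (x,y,z) -> px
top=[((0,33,56),T(617,70)),((58,33,56),T(735,48)),((58,-33,56),T(760,170)),((0,-33,56),T(643,198)),
((-310,45,12),T(40,182)),((-310,-45,12),T(72,346)),((-20,0,42),T(594,140))]
side=[((0,33,56),S(415,363)),((58,33,56),S(480,440)),((58,-33,56),S(368,498)),((0,-33,56),S(308,412)),((60,45,12),S(494,486)),((60,-45,12),S(350,567))]
def W(p,q): 
    c,s=np.cos(p[2]),np.sin(p[2]); q=np.array(q)/1000; return np.c_[p[0]+c*q[:,0]-s*q[:,1],p[1]+s*q[:,0]+c*q[:,1],q[:,2]]
def res(p,sets=((ft,top),(fs,side))):
    return np.concatenate([(proj(f,W(p,[a for a,_ in L]))-np.array([b for _,b in L])).ravel() for f,L in sets])
top=top[:-1]
s=least_squares(res,[0.65,-0.1,-1.4]); print("jig",s.x); print(s.fun.reshape(-1,2).round(1).tolist())
for st in ((ft,top),(fs,side)): print(least_squares(lambda p:res(p,(st,)),s.x).x)
p=s.x
def toj(w): c,sn=np.cos(p[2]),np.sin(p[2]); d=w[:2]-p[:2]; return np.array([c*d[0]+sn*d[1],-sn*d[0]+c*d[1]])
def show(n,pts,z):
    ws=np.array([ray(ft,T(*q),z) for q in pts]); m=ws.mean(0); print(n,m.round(4),"jig",toj(m).round(4),[toj(w).round(4).tolist() for w in ws])
show("blank",[(75,203),(209,174),(226,268),(95,296)],.057)
show("tenon",[(477,133),(520,123),(540,200),(500,212)],.032)
show("dowel",[(355,156),(382,236)],.022+.006)
for nm,f,L,z in (("dowel_s",fs,[S(192,255),S(262,222)],.025),("tenon_s",fs,[S(253,328),S(315,296),S(333,320),S(272,352)],.032),("blank_s",fs,[S(73,64),S(152,32),S(200,100),S(126,132)],.057)):
    ws=np.array([ray(f,q,z) for q in L]);print(nm,ws.mean(0).round(4),"jig",toj(ws.mean(0)).round(4))
G=lambda u,v:(425+u/7,220+v/7); B=lambda u,v:(145+u/7,255+v/7)
for nm,F,L in (("green",G,[(52,104),(323,70),(388,465),(112,500)]),("blue",B,[(106,56),(383,74),(348,478),(66,460)])):
    ws=np.array([ray(ft,F(*q),.028) for q in L]);m=ws.mean(0);d=(ws[0]+ws[1]-ws[2]-ws[3])/2
    print(nm,m.round(4),"xaxis",np.linalg.norm(d),np.arctan2(d[1],d[0]), np.linalg.norm(ws[0]-ws[1]), "free half centre",(m-d/np.linalg.norm(d)*.037).round(4))
o=r.get_obs();print(R.from_rotvec(o["orientation"]).as_matrix().round(3),o["clock"])
E
```

```text
jig [ 0.59047893 -0.14415937 -1.36603015]
[[0.8, -0.3], [-0.8, -0.6], [0.1, -0.0], [1.3, -0.9], [-1.1, -0.3], [-0.8, 0.4], [0.2, 0.4], [0.2, -1.0], [0.4, 0.9], [0.0, 1.5], [-0.8, 0.9], [0.4, -1.0], [-1.0, -1.0]]
[ 0.58953986 -0.14437339 -1.36869715]
[ 0.59080438 -0.14405822 -1.36750744]
blank [0.5384 0.1032 0.057 ] jig [-0.2528 -0.0007] [[-0.2876, 0.0236], [-0.2178, 0.0238], [-0.219, -0.025], [-0.2869, -0.025]]
tenon [ 0.5749 -0.0806  0.032 ] jig [-0.0654 -0.0023] [[-0.078, 0.0186], [-0.055, 0.019], [-0.0535, -0.0225], [-0.0752, -0.0243]]
dowel [ 0.5607 -0.0073  0.028 ] jig [-0.1401 -0.0014] [[-0.1425, 0.0205], [-0.1376, -0.0233]]
dowel_s [ 0.5631 -0.0051  0.025 ] jig [-0.1418  0.0014]
tenon_s [ 0.5771 -0.079   0.032 ] jig [-0.0666  0.0001]
blank_s [0.5422 0.1014 0.057 ] jig [-0.2503  0.0026]
green [ 0.516  -0.3634  0.028 ] xaxis 0.1475881829352461 0.1183535376809519 0.10215566813282724 free half centre [ 0.4792 -0.3678  0.028 ]
blue [0.437  0.3573 0.028 ] xaxis 0.14763671087026572 -0.06533093713895273 0.10297476041977881 free half centre [0.4001 0.3597 0.028 ]
[[-0.909 -0.     0.416]
 [-0.416  0.    -0.909]
 [ 0.    -1.    -0.001]] 0.3
```

```bash
cat >> h.py <<'E'
JIG=np.array([.5905,-.1442]);JA=-1.3665
def plan(x,y,z,ang,tilt=0):
    """target TCP xyz (m), tool z (opening) yaw ang (rad), tool pointing down -> tool-frame shift mm, turn deg"""
    o=r.get_obs();M=R.from_rotvec(o["orientation"]).as_matrix()
    zz=np.array([np.cos(ang),np.sin(ang),0]);yy=np.array([0,0,-1.]);xx=np.cross(yy,zz)
    T=np.c_[xx,yy,zz]
    d=M.T@(np.array([x,y,z])-o["tcp_pos"])*1000
    w=np.degrees(R.from_matrix(M.T@T).as_rotvec())
    print("move",d.round(1).tolist(),"turn",w.round(1).tolist(),"at",o["tcp_pos"].round(4),"F",o["contact_force"].round(1),"g",round(o["grip_width"]*1000,1),"t",round(o["clock"],2))
def pj(jx,jy,z,ang=JA):
    c,s=np.cos(JA),np.sin(JA); plan(JIG[0]+c*jx-s*jy,JIG[1]+s*jx+c*jy,z,ang)
E
python3 - <<'E'
from h import *
plan(.576,-.080,.12,-1.316)
E
```

```text
move [-490.6, 89.7, -362.5] turn [0.0, 10.0, 0.0] at [ 0.2806 -0.6137  0.2095] F [0.6 0.8 0.4] g 85.2 t 0.3
```

>>> drive_tool:
  series:
    - [-490, 20, -362, 0, 10, 0, 45]
    - [-490, 20, -362, 0, 10, 0, 45]
    - [-490, 20, -362, 0, 10, 0, 45]
    - [-490, 20, -362, 0, 10, 0, 45]
    - [-490, 20, -362, 0, 10, 0, 45]
  squeeze: 30

```text
clock: 0.8
tcp_pos: [0.4024, -0.3935, 0.2017]
orientation: [-0.266, 2.086, -2.086]
contact_force: [1.1, -0.6, 0.5]
grip_width: 0.0446
```

```bash
python3 - <<'E'
from h import *
plan(.576,-.080,.12,-1.316)
E
```

```text
move [-246.9, 81.8, -259.7] turn [0.0, -0.0, -0.0] at [ 0.4024 -0.3935  0.2017] F [ 1.1 -0.6  0.5] g 44.6 t 0.8
```

>>> drive_tool:
  series:
    - [-247, 50, -260, 0, 0, 0, 45]
    - [-247, 70, -260, 0, 0, 0, 45]
    - [-247, 80, -260, 0, 0, 0, 45]
    - [-247, 80, -260, 0, 0, 0, 45]
    - [-247, 80, -260, 0, 0, 0, 45]

```text
clock: 1.3
tcp_pos: [0.5206, -0.1797, 0.1496]
orientation: [-0.265, 2.086, -2.086]
contact_force: [1.1, -1.0, 0.9]
grip_width: 0.0451
```

>>> drive_tool:
  series:
    - [0, 0, 0, 0, 0, 0, 45]

```text
clock: 1.4
tcp_pos: [0.5233, -0.1714, 0.1484]
orientation: [-0.276, 2.084, -2.075]
contact_force: [-0.8, 0.7, 0.0]
grip_width: 0.0449
```

```bash
python3 - <<'E'
from h import *
plan(.576,-.080,.12,-1.316)
E
```

```text
move [-74.8, 28.8, -74.3] turn [0.2, 0.6, -0.1] at [ 0.5233 -0.1714  0.1484] F [-0.8  0.7  0. ] g 44.9 t 1.4
```

>>> drive_tool:
  series:
    - [-75, 20, -74, 0, 0, 0, 45]
    - [-75, 29, -74, 0, 0.6, 0, 45]
    - [-75, 29, -74, 0, 0.6, 0, 45]
    - [-75, 29, -74, 0, 0.6, 0, 45]
    - [-75, 29, -74, 0, 0.6, 0, 45]

```text
clock: 1.9
tcp_pos: [0.576, -0.0811, 0.1197]
orientation: [-0.266, 2.089, -2.082]
contact_force: [-0.4, -0.6, -1.2]
grip_width: 0.0452
```

```bash
python3 - <<'E'
from h import *
plan(.576,-.080,.016,-1.316)
f=cam("top"); crop(f,285,190,120,80,6,"t1.png")
f=cam("side"); crop(f,225,150,150,200,3,"s1.png")
E
```

```text
move [-0.2, 103.7, -0.7] turn [0.2, -0.0, -0.1] at [ 0.576  -0.0811  0.1197] F [-0.4 -0.6 -1.2] g 45.2 t 1.9
```

View pics/s1.png

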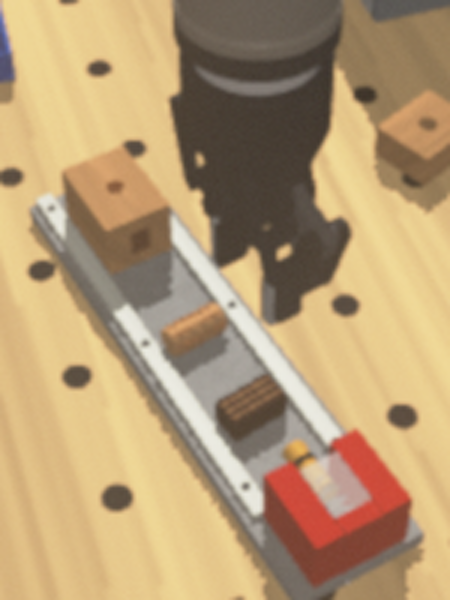

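The gripper hangs above the jig with its tips around side-crop (240-285, 260-320), and nothing is in the way below it. I'll descend onto the tenon.

>>> drive_tool:
  series:
    - [0, 45, -1, 0, 0, 0, 45]
    - [0, 80, -1, 0, 0, 0, 45]
    - [0, 95, -1, 0, 0, 0, 45]
    - [0, 103, -1, 0, 0, 0, 45]
    - [0, 103, -1, 0, 0, 0, 45]

```text
clock: 2.5
tcp_pos: [0.5756, -0.0819, 0.0172]
orientation: [-0.262, 2.09, -2.085]
contact_force: [-0.2, 0.1, 0.7]
grip_width: 0.0453
```

```bash
python3 - <<'E'
from h import *
plan(.576,-.080,.016,-1.316)
f=cam("top"); crop(f,285,190,120,80,6,"t2.png")
f=cam("side"); crop(f,245,220,110,120,5,"s2.png")
E
```

```text
move [-0.8, 1.2, -1.7] turn [0.1, -0.2, -0.1] at [ 0.5756 -0.0819  0.0172] F [-0.2  0.1  0.7] g 45.3 t 2.5
```

View pics/s2.png

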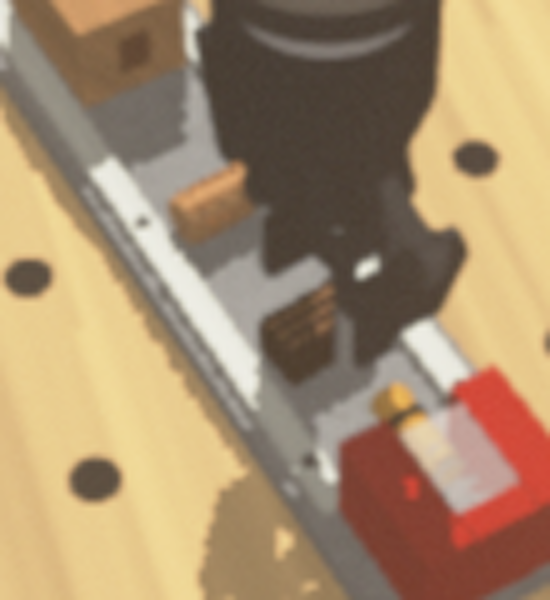

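```bash
python3 - <<'E'
from h import *
f=cam("side")
o=r.get_obs();M=R.from_rotvec(o["orientation"]).as_matrix();p=o["tcp_pos"]
im=cv2.resize(f["frame"][220:340,245:355],None,fx=5,fy=5,interpolation=cv2.INTER_CUBIC)
def dot(P,c):
    u=(proj(f,P)[0]-[245,220])*5; cv2.circle(im,tuple(int(v) for v in u),4,c,-1); print(u)
for s in(-1,1):
  for t in(-1,0,1): dot(p+M[:,2]*s*.0225+M[:,0]*t*.011,(0,255,0) if t else (255,0,255))
dot([.576,-.08,.032],(255,255,0))
cv2.imwrite("pics/s2d.png",im)
E
```

```text
[312.4320393  286.22201191]
[288.62129957 298.81290766]
[264.60138744 311.51441181]
[378.35614062 366.12295339]
[354.16857188 379.42917511]
[329.76248502 392.85560944]
[317.38299626 315.45243731]
```

View pics/s2d.png

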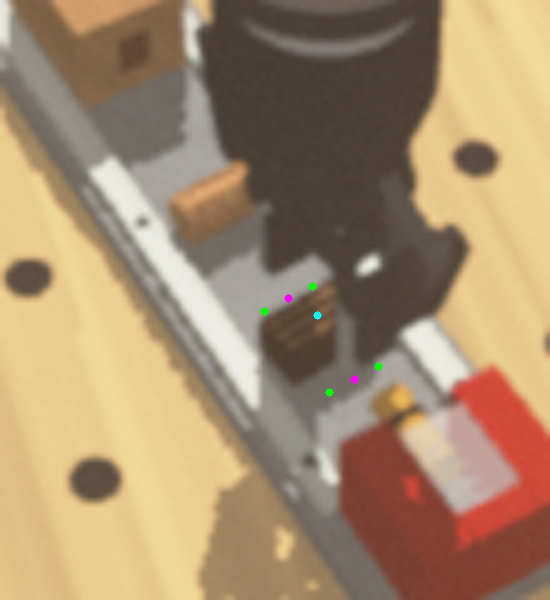

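View pics/t2.png

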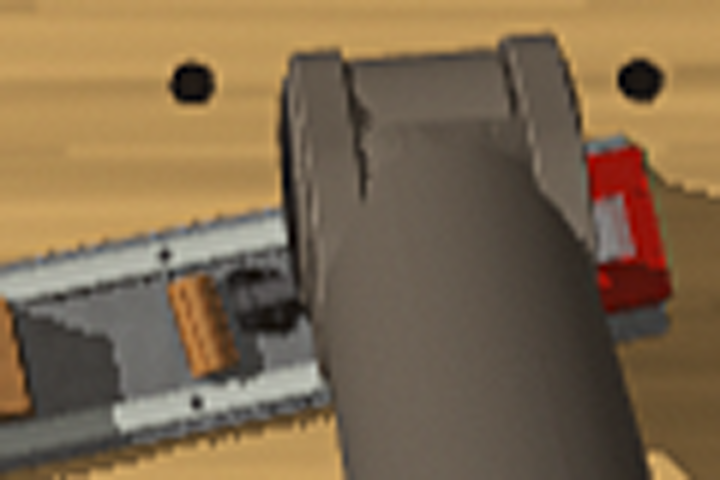

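The fingers straddle the tenon. Their tips sit a few mm back because they are part open, and they swing forward as they close. Closing now.

>>> drive_tool:
  series:
    - [0, 1, -1.5, 0, 0, 0, 15]
    - [0, 1, -1.5, 0, 0, 0, 15]
    - [0, 1, -1.5, 0, 0, 0, 15]
    - [0, 1, -1.5, 0, 0, 0, 15]
    - [0, 1, -1.5, 0, 0, 0, 15]

```text
clock: 3.15
tcp_pos: [0.5766, -0.08, 0.0178]
orientation: [-0.26, 2.088, -2.084]
contact_force: [-0.7, -0.7, 0.3]
grip_width: 0.015
```

>>> drive_tool:
  series:
    - [0, -20, 0, 0, 0, 0, 15]
    - [0, -50, 0, 0, 0, 0, 15]
    - [0, -90, 0, 0, 0, 0, 15]
    - [0, -130, 0, 0, 0, 0, 15]
    - [0, -130, 0, 0, 0, 0, 15]

```text
clock: 3.65
tcp_pos: [0.58, -0.0806, 0.1536]
orientation: [-0.248, 2.082, -2.081]
contact_force: [0.3, 0.6, -0.1]
grip_width: 0.015
```

```bash
python3 - <<'E'
from h import *
plan(.400,.360,.14,-.065+np.pi/2-np.pi)
plan(.400,.360,.14,JA)
f=cam("side"); crop(f,215,150,160,180,3.3,"s3.png")
E
```

```text
move [65.1, 12.0, -471.6] turn [0.0, 18.1, -0.8] at [ 0.58   -0.0806  0.1536] F [ 0.3  0.6 -0.1] g 15.0 t 3.65
move [65.1, 12.0, -471.6] turn [-0.1, 2.7, -0.8] at [ 0.58   -0.0806  0.1536] F [ 0.3  0.6 -0.1] g 15.0 t 3.65
```

View pics/s3.png

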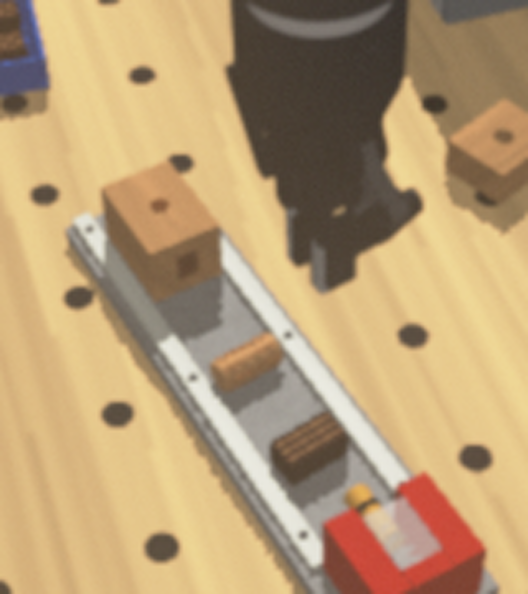

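The tenon didn't move, so the fingers closed above it or beside it. I'll check where the tip appears against the reported TCP.

```bash
python3 - <<'E'
from h import *
o=r.get_obs();p=o["tcp_pos"];M=R.from_rotvec(o["orientation"]).as_matrix();print(M.round(3))
for n in("side","top"):
    f=cam(n);u=proj(f,[p,p-M[:,1]*.019,p-M[:,1]*.073]);print(n,u)
    x0,y0=int(u[0][0]-50),int(u[0][1]-50)
    im=cv2.resize(f["frame"][y0:y0+80,x0:x0+100],None,fx=7,fy=7,interpolation=cv2.INTER_CUBIC)
    for q in u: cv2.circle(im,tuple(int(v) for v in (q-[x0,y0])*7),4,(0,255,0),-1)
    for s in(-1,1):
      for t in(-1,1):
        q=proj(f,[p+M[:,2]*s*.0075+M[:,0]*t*.011])[0]; cv2.circle(im,tuple(int(v) for v in (q-[x0,y0])*7),4,(255,0,255),-1)
    cv2.imwrite(f"pics/{n}4.png",im)
E
```

```text
[[-0.969  0.01   0.249]
 [-0.249  0.002 -0.969]
 [-0.01  -1.     0.   ]]
side [[310.17022609 241.05517433]
 [310.15635396 233.51655675]
 [310.11404447 210.52405288]]
top [[349.10862276 231.52387618]
 [349.53023638 230.61617312]
 [350.79774931 227.88731115]]
```

View pics/side4.png

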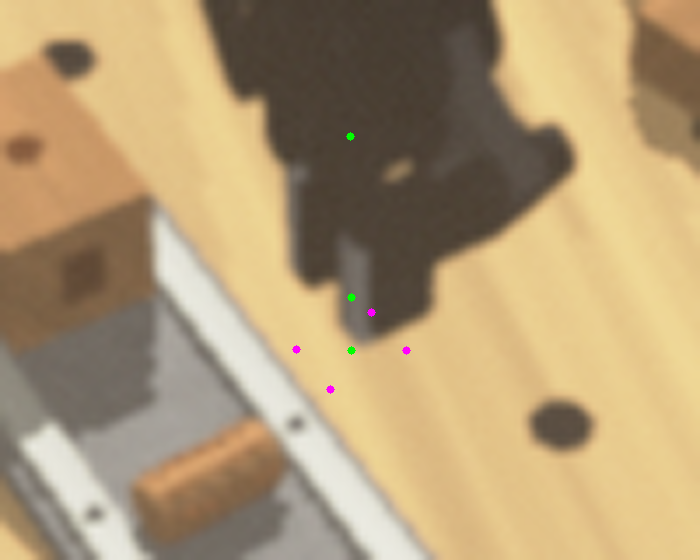

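The finger tip appears about 17 to 20 mm behind the reported TCP. I'll go back down and feel for the bed in small steps.

```bash
python3 - <<'E'
from h import *
plan(.576,-.080,.016,-1.316)
E
```

```text
move [0.1, 131.4, -0.1] turn [0.1, -0.2, -0.2] at [ 0.5757 -0.0804  0.1474] F [0.3 0.6 0.4] g 14.8 t 3.8
```

>>> drive_tool:
  series:
    - [0, 40, 0, 0, 0, 0, 45]
    - [0, 80, 0, 0, 0, 0, 45]
    - [0, 110, 0, 0, 0, 0, 45]
    - [0, 126, 0, 0, 0, 0, 45]
    - [0, 128, 0, 0, 0, 0, 45]

```text
clock: 4.3
tcp_pos: [0.5725, -0.0798, 0.0154]
orientation: [-0.269, 2.093, -2.085]
contact_force: [0.1, -0.5, -0.6]
grip_width: 0.0449
```

>>> drive_tool:
  series:
    - [0, 3, 0, 0, 0, 0, 45]
    - [0, 6, 0, 0, 0, 0, 45]
    - [0, 6, 0, 0, 0, 0, 45]

```text
clock: 4.6
tcp_pos: [0.5726, -0.0797, 0.0095]
orientation: [-0.269, 2.093, -2.085]
contact_force: [0.6, -0.8, -0.1]
grip_width: 0.0453
```

>>> drive_tool:
  series:
    - [0, 3, 0, 0, 0, 0, 45]
    - [0, 4, 0, 0, 0, 0, 45]

```text
clock: 4.8
tcp_pos: [0.5729, -0.0798, 0.0059]
orientation: [-0.268, 2.092, -2.085]
contact_force: [0.2, 0.2, -0.6]
grip_width: 0.045
```

```bash
python3 - <<'E'
from h import *
plan(.576,-.080,.016,-1.316)
f=cam("side"); crop(f,245,220,110,120,5,"s5.png")
E
```

```text
move [-2.9, -10.1, 0.9] turn [0.2, -0.2, 0.2] at [ 0.5729 -0.0798  0.0059] F [ 0.2  0.2 -0.6] g 45.0 t 4.8
```

View pics/s5.png

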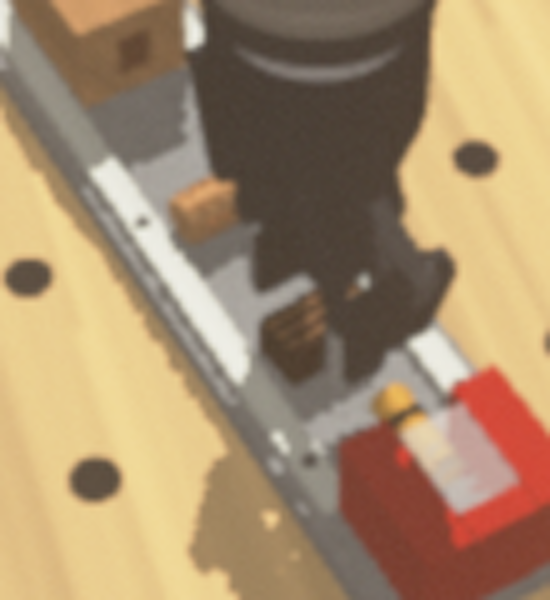

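```bash
python3 - <<'E'
from h import *
f=cam("side")
def toj(w): c,sn=np.cos(JA),np.sin(JA); d=w[:2]-JIG; return np.array([c*d[0]+sn*d[1],-sn*d[0]+c*d[1]])
print("tcp jig",toj(r.get_obs()["tcp_pos"]))
for z in(.012,.02,.03):
  print(z,[toj(ray(f,(245+u/5,220+v/5),z)).round(4).tolist() for u,v in((330,365),(345,382),(392,348),(262,285))])
E
```

```text
tcp jig [-0.06672595 -0.00434814]
0.012 [[-0.056, -0.0013], [-0.0464, -0.0005], [-0.0507, 0.0231], [-0.1022, -0.0046]]
0.02 [[-0.0512, -0.0043], [-0.0417, -0.0035], [-0.046, 0.0199], [-0.0968, -0.0075]]
0.03 [[-0.0451, -0.0081], [-0.0358, -0.0072], [-0.04, 0.0158], [-0.0902, -0.0112]]
```

The tips really are still about 15 mm above the bed with no contact. I'll carry on down gently, watching the force.

>>> drive_tool:
  series:
    - [2, 2, 0, 0, 0, 0, 40]
    - [2, 4, 0, 0, 0, 0, 40]

```text
clock: 5.1
tcp_pos: [0.5705, -0.0804, 0.0018]
orientation: [-0.268, 2.093, -2.085]
contact_force: [-0.2, -0.1, -0.2]
grip_width: 0.04
```

>>> drive_tool:
  series:
    - [0, 2, 0, 0, 0, 0, 40]
    - [0, 3, 0, 0, 0, 0, 40]

```text
clock: 5.3
tcp_pos: [0.5703, -0.0805, -0.0015]
orientation: [-0.268, 2.093, -2.086]
contact_force: [0.2, 0.4, 0.3]
grip_width: 0.0398
```

```bash
python3 - <<'E'
from h import *
plan(.576,-.080,.016,-1.316)
f=cam("side"); crop(f,245,220,110,120,5,"s6.png")
E
```

```text
move [-5.6, -17.6, 0.9] turn [0.2, -0.2, 0.2] at [ 0.5703 -0.0805 -0.0015] F [0.2 0.4 0.3] g 39.8 t 5.3
```

View pics/s6.png

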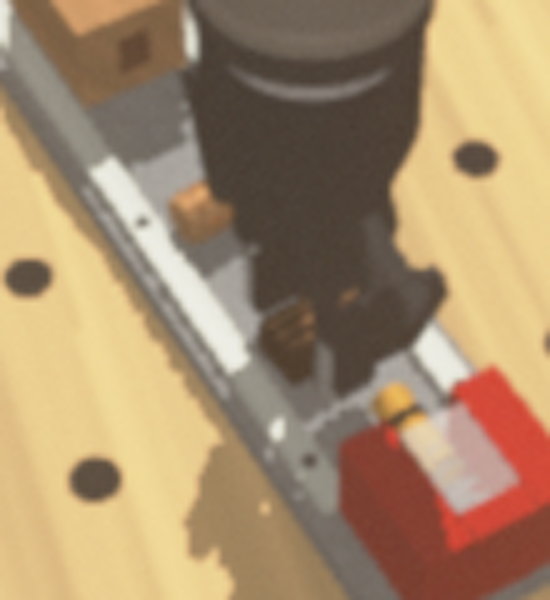

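>>> drive_tool:
  series:
    - [0, 0, 0, 0, 0, 0, 15]
    - [0, 0, 0, 0, 0, 0, 15]
    - [0, 0, 0, 0, 0, 0, 15]
    - [0, 0, 0, 0, 0, 0, 15]

```text
clock: 5.75
tcp_pos: [0.5703, -0.0804, -0.0016]
orientation: [-0.269, 2.093, -2.086]
contact_force: [0.4, 0.2, 0.1]
grip_width: 0.0235
```

```bash
python3 - <<'E'
from h import *
plan(.576,-.080,.016,-1.316)
f=cam("side"); crop(f,245,220,110,120,5,"s7.png")
E
```

```text
move [-5.5, -17.6, 0.9] turn [0.2, -0.2, 0.2] at [ 0.5703 -0.0804 -0.0016] F [0.4 0.2 0.1] g 23.5 t 5.75
```

View pics/s7.png

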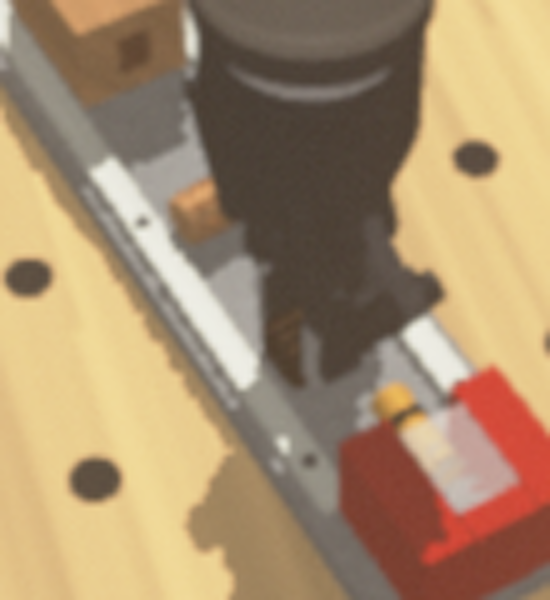

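The tenon is gripped (23.5 mm opening against its 24 mm width). Lifting.

>>> drive_tool:
  series:
    - [0, -10, 0, 0, 0, 0, 15]
    - [0, -40, 0, 0, 0, 0, 15]
    - [0, -80, 0, 0, 0, 0, 15]
    - [0, -110, 0, 0, 0, 0, 15]
    - [0, -110, 0, 0, 0, 0, 15]

```text
clock: 6.3
tcp_pos: [0.5742, -0.081, 0.1137]
orientation: [-0.259, 2.088, -2.084]
contact_force: [0.3, 0.6, -0.1]
grip_width: 0.0235
```

```bash
python3 - <<'E'
from h import *
plan(.400,.360,.11,JA+.2)
o=r.get_obs();p=o["tcp_pos"];M=R.from_rotvec(o["orientation"]).as_matrix()
f=cam("side");u=proj(f,[p])
x0,y0=int(u[0][0]-50),int(u[0][1]-50)
im=cv2.resize(f["frame"][y0:y0+80,x0:x0+100],None,fx=7,fy=7,interpolation=cv2.INTER_CUBIC)
for q in u: cv2.circle(im,tuple(int(v) for v in (q-[x0,y0])*7),4,(0,255,0),-1)
cv2.imwrite("pics/s8.png",im)
E
```

```text
move [59.1, 4.0, -470.5] turn [0.0, -8.8, -0.3] at [ 0.5742 -0.081   0.1137] F [ 0.3  0.6 -0.1] g 23.5 t 6.3
```

View pics/s8.png

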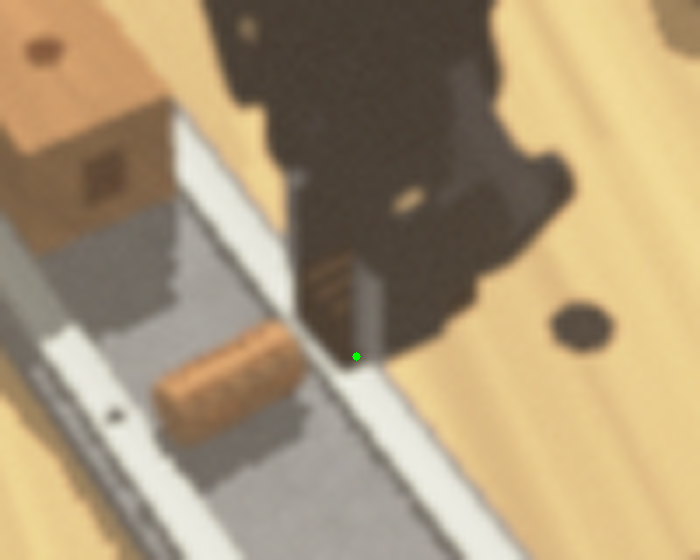

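The tenon is held between the pads at (340,310) in the crop. Carrying it to the blue tray.

>>> drive_tool:
  series:
    - [59, -10, -470, 0, 18, 0, 15]
    - [59, -10, -470, 0, 18, 0, 15]
    - [59, -10, -470, 0, 18, 0, 15]
    - [59, -10, -470, 0, 18, 0, 15]
    - [59, -10, -470, 0, 18, 0, 15]

```text
clock: 6.85
tcp_pos: [0.4787, 0.1516, 0.115]
orientation: [-0.068, -2.191, 2.187]
contact_force: [1.3, 0.9, 0.2]
grip_width: 0.023
```

```bash
python3 - <<'E'
from h import *
plan(.398,.360,.11,-1.636)
E
```

```text
move [93.6, 5.4, -202.9] turn [0.1, 0.1, 0.1] at [0.4787 0.1516 0.115 ] F [1.3 0.9 0.2] g 23.0 t 6.85
```

>>> drive_tool:
  series:
    - [94, 5, -203, 0, 0, 0, 15]
    - [94, 5, -203, 0, 0, 0, 15]
    - [94, 5, -203, 0, 0, 0, 15]
    - [94, 5, -203, 0, 0, 0, 15]
    - [94, 5, -203, 0, 0, 0, 15]

```text
clock: 7.35
tcp_pos: [0.3942, 0.3642, 0.1096]
orientation: [-0.06, -2.194, 2.188]
contact_force: [0.5, 0.1, -0.5]
grip_width: 0.0227
```

>>> drive_tool:
  series:
    - [0, 0, 0, 0, 0, 0, 15]

```text
clock: 7.45
tcp_pos: [0.3912, 0.3679, 0.1088]
orientation: [-0.05, -2.197, 2.189]
contact_force: [0.2, -0.2, 0.2]
grip_width: 0.0232
```

```bash
python3 - <<'E'
from h import *
plan(.398,.360,-.006,-1.636)
f=cam("side"); crop(f,130,80,160,130,4.5,"s9.png")
E
```

```text
move [-7.8, 114.8, 7.9] turn [0.2, 0.8, 0.3] at [0.3912 0.3679 0.1088] F [ 0.2 -0.2  0.2] g 23.2 t 7.45
```

View pics/s9.png

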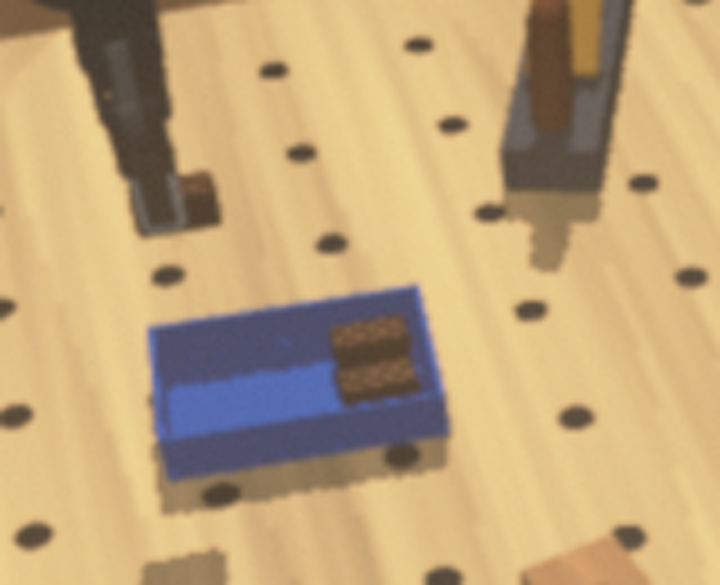

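The tenon is held, projecting to the right of the pad at (200,200). The free half of the blue tray is at (240,400). Lowering.

>>> drive_tool:
  series:
    - [-8, 20, 8, 0, 1, 0, 15]
    - [-8, 50, 8, 0, 1, 0, 15]
    - [-8, 80, 8, 0, 1, 0, 15]
    - [-8, 88, 8, 0, 1, 0, 15]
    - [-8, 88, 8, 0, 1, 0, 15]

```text
clock: 8.0
tcp_pos: [0.3986, 0.3555, 0.0193]
orientation: [-0.07, -2.18, 2.183]
contact_force: [0.7, -0.0, -0.2]
grip_width: 0.0232
```

```bash
python3 - <<'E'
from h import *
plan(.398,.360,-.006,-1.636)
f=cam("side"); crop(f,130,80,160,130,4.5,"s10.png")
E
```

```text
move [0.7, 25.3, -4.5] turn [-0.1, -0.4, 0.4] at [0.3986 0.3555 0.0193] F [ 0.7 -0.  -0.2] g 23.2 t 8.0
```

View pics/s10.png

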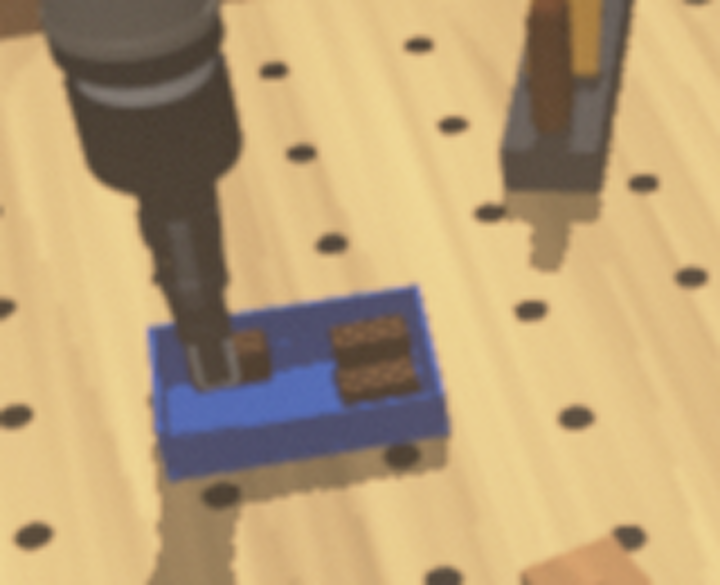

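>>> drive_tool:
  series:
    - [0, 12, 0, 0, 0, 0, 15]
    - [0, 22, 0, 0, 0, 0, 15]
    - [0, 26, 0, 0, 0, 0, 15]
    - [0, 27, 0, 0, 0, 0, 15]

```text
clock: 8.45
tcp_pos: [0.3988, 0.3565, -0.007]
orientation: [-0.071, -2.183, 2.182]
contact_force: [-0.3, -0.1, -0.6]
grip_width: 0.0235
```

```bash
python3 - <<'E'
from h import *
plan(.398,.360,-.006,-1.636)
f=cam("side"); crop(f,130,80,160,130,4.5,"s11.png")
E
```

```text
move [1.0, -1.0, -3.5] turn [0.0, -0.3, 0.4] at [ 0.3988  0.3565 -0.007 ] F [-0.3 -0.1 -0.6] g 23.5 t 8.45
```

View pics/s11.png

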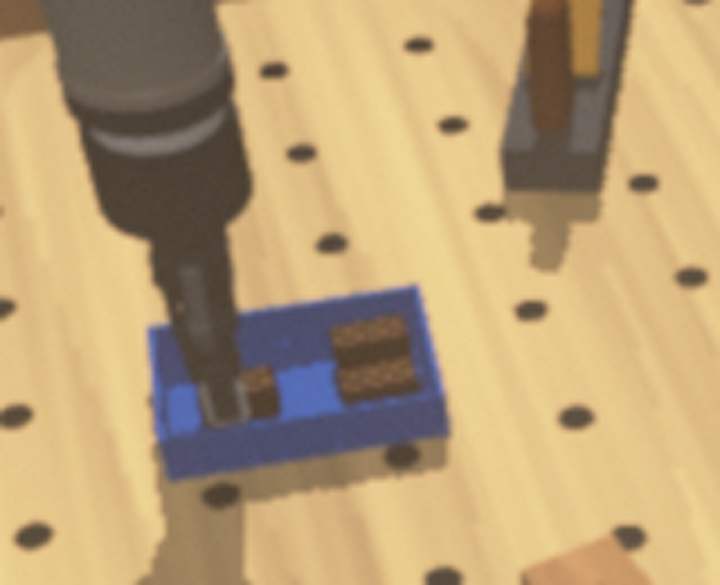

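The tenon is inside the tray just above its floor, at (255,395). Releasing and rising.

>>> drive_tool:
  series:
    - [0, 1, 0, 0, 0, 0, 36]
    - [0, 1, 0, 0, 0, 0, 36]
    - [0, 1, 0, 0, 0, 0, 36]

```text
clock: 8.8
tcp_pos: [0.399, 0.3568, -0.0076]
orientation: [-0.071, -2.184, 2.182]
contact_force: [0.3, 0.1, 0.6]
grip_width: 0.0363
```

>>> drive_tool:
  series:
    - [0, -30, 0, 0, 0, 0, 38]
    - [0, -70, 0, 0, 0, 0, 38]
    - [0, -110, 0, 0, 0, 0, 38]
    - [0, -120, 0, 0, 0, 0, 38]

```text
clock: 9.2
tcp_pos: [0.4016, 0.3588, 0.1169]
orientation: [-0.077, -2.192, 2.178]
contact_force: [-0.2, 1.0, 0.2]
grip_width: 0.0383
```

```bash
python3 - <<'E'
from h import *
plan(.562,-.006,.09,-1.255)
f=cam("side"); crop(f,130,80,160,130,4.5,"s12.png")
E
```

```text
move [-185.9, 24.5, 352.7] turn [0.4, -22.2, -0.0] at [0.4016 0.3588 0.1169] F [-0.2  1.   0.2] g 38.3 t 9.2
```

View pics/s12.png

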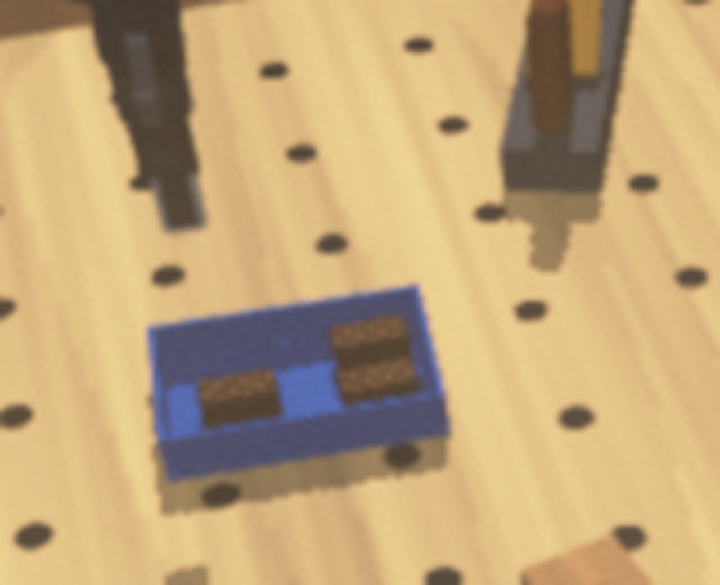

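The tenon lies flat in the blue tray at (240,395). Next, the dowel.

>>> drive_tool:
  series:
    - [-186, 0, 353, 0, -22, 0, 40]
    - [-186, 0, 353, 0, -22, 0, 40]
    - [-186, 0, 353, 0, -22, 0, 40]
    - [-186, 0, 353, 0, -22, 0, 40]
    - [-186, 0, 353, 0, -22, 0, 40]

```text
clock: 9.75
tcp_pos: [0.499, 0.1317, 0.1124]
orientation: [-0.325, 2.059, -2.047]
contact_force: [0.7, 0.1, 0.1]
grip_width: 0.0401
```

```bash
python3 - <<'E'
from h import *
plan(.561,-.006,.09,-1.255)
E
```

```text
move [-16.6, 21.5, 150.2] turn [0.3, -0.2, 0.0] at [0.499  0.1317 0.1124] F [0.7 0.1 0.1] g 40.1 t 9.75
```

>>> drive_tool:
  series:
    - [-16, 0, 150, 0, 0, 0, 40]
    - [-16, 0, 150, 0, 0, 0, 40]
    - [-16, 20, 150, 0, 0, 0, 40]
    - [-16, 21, 150, 0, 0, 0, 40]
    - [-16, 21, 150, 0, 0, 0, 40]

```text
clock: 10.25
tcp_pos: [0.5592, -0.008, 0.0883]
orientation: [-0.326, 2.063, -2.051]
contact_force: [0.2, 0.4, 0.2]
grip_width: 0.0398
```

```bash
python3 - <<'E'
from h import *
plan(.561,-.006,.09,-1.255)
f=cam("side"); crop(f,225,150,130,170,3.5,"s13.png")
E
```

```text
move [-2.4, -1.7, -1.4] turn [0.4, -0.4, 0.2] at [ 0.5592 -0.008   0.0883] F [0.2 0.4 0.2] g 39.8 t 10.25
```

View pics/s13.png

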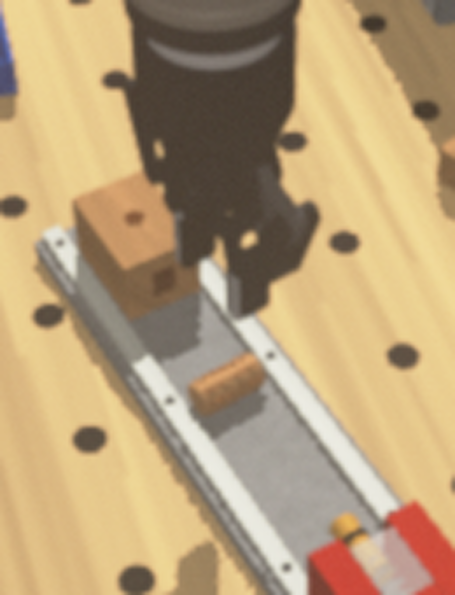

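>>> drive_tool:
  series:
    - [-1, 30, -1.5, 0, -0.4, 0, 40]
    - [-1, 65, -1.5, 0, -0.4, 0, 40]
    - [-1, 82, -1.5, 0, -0.4, 0, 40]
    - [-1, 90, -1.5, 0, -0.4, 0, 40]
    - [-1, 91, -1.5, 0, -0.4, 0, 40]

```text
clock: 10.8
tcp_pos: [0.5585, -0.0015, -0.0024]
orientation: [-0.338, 2.057, -2.042]
contact_force: [-0.5, 0.8, 0.1]
grip_width: 0.0398
```

```bash
python3 - <<'E'
from h import *
plan(.561,-.006,-.003,-1.255)
f=cam("side"); crop(f,245,200,110,120,5,"s14.png")
E
```

```text
move [-0.9, 0.6, 5.1] turn [0.5, 0.4, 0.2] at [ 0.5585 -0.0015 -0.0024] F [-0.5  0.8  0.1] g 39.8 t 10.8
```

View pics/s14.png

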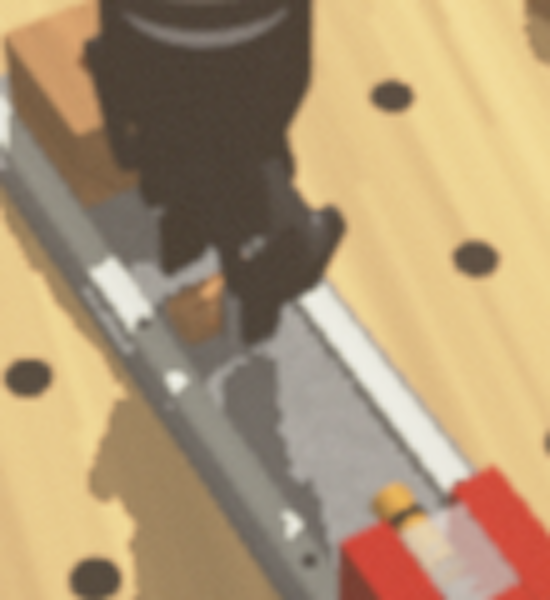

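>>> drive_tool:
  series:
    - [0, 2, 4, 0, 0, 0, 40]
    - [0, 2, 4, 0, 0, 0, 12]
    - [0, 2, 4, 0, 0, 0, 12]
    - [0, 2, 4, 0, 0, 0, 12]
    - [0, 2, 4, 0, 0, 0, 12]

```text
clock: 11.35
tcp_pos: [0.5613, -0.0059, -0.0028]
orientation: [-0.334, 2.056, -2.042]
contact_force: [-0.3, -0.6, 6.5]
grip_width: 0.0187
```

>>> drive_tool:
  series:
    - [0, 0, 0, 0, 0, 0, 12]

```text
clock: 11.45
tcp_pos: [0.5615, -0.006, -0.0023]
orientation: [-0.333, 2.056, -2.042]
contact_force: [-0.6, 0.1, -0.0]
grip_width: 0.0191
```

Gripped at 19 mm, with a light touch on the bed. That means the tip sits about 15 mm above the reported TCP height. Lifting.

>>> drive_tool:
  series:
    - [0, -12, 0, 0, 0, 0, 12]
    - [0, -45, 0, 0, 0, 0, 12]
    - [0, -80, 0, 0, 0, 0, 12]
    - [0, -110, 0, 0, 0, 0, 12]
    - [0, -110, 0, 0, 0, 0, 12]

```text
clock: 11.95
tcp_pos: [0.565, -0.0064, 0.1128]
orientation: [-0.324, 2.051, -2.039]
contact_force: [1.7, -1.0, -0.4]
grip_width: 0.0191
```

```bash
python3 - <<'E'
from h import *
plan(.480,-.368,.11,-1.4524)
f=cam("side"); crop(f,225,150,130,170,3.5,"s15.png")
E
```

```text
move [194.7, -0.2, 316.4] turn [0.3, 11.6, -0.4] at [ 0.565  -0.0064  0.1128] F [ 1.7 -1.  -0.4] g 19.1 t 11.95
```

View pics/s15.png

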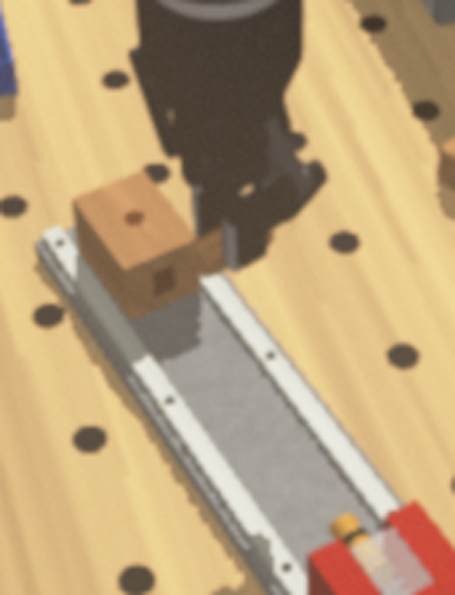

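The dowel is held at about (208,240) and the channel is empty. On to the green tray.

>>> drive_tool:
  series:
    - [195, 0, 316, 0, 11.5, 0, 12]
    - [195, 0, 316, 0, 11.5, 0, 12]
    - [195, 0, 316, 0, 11.5, 0, 12]
    - [195, 0, 316, 0, 11.5, 0, 12]
    - [195, 0, 316, 0, 11.5, 0, 12]

```text
clock: 12.5
tcp_pos: [0.5038, -0.2516, 0.107]
orientation: [-0.129, 2.167, -2.151]
contact_force: [1.2, 0.3, -0.4]
grip_width: 0.0187
```

```bash
python3 - <<'E'
from h import *
plan(.480,-.368,.10,-1.4524)
E
```

```text
move [37.6, 6.1, 112.8] turn [0.4, 0.1, -0.1] at [ 0.5038 -0.2516  0.107 ] F [ 1.2  0.3 -0.4] g 18.7 t 12.5
```

>>> drive_tool:
  series:
    - [38, 6, 113, 0, 0, 0, 12]
    - [38, 6, 113, 0, 0, 0, 12]
    - [38, 6, 113, 0, 0, 0, 12]
    - [38, 6, 113, 0, 0, 0, 12]
    - [38, 20, 113, 0, 0, 0, 12]

```text
clock: 13.0
tcp_pos: [0.4803, -0.3685, 0.0863]
orientation: [-0.126, 2.166, -2.151]
contact_force: [1.4, 0.1, 0.7]
grip_width: 0.019
```

```bash
python3 - <<'E'
from h import *
plan(.480,-.368,-.008,-1.4524)
f=cam("side"); crop(f,245,300,170,180,3.3,"s16.png")
E
```

```text
move [0.5, 94.3, 0.1] turn [0.4, 0.1, -0.2] at [ 0.4803 -0.3685  0.0863] F [1.4 0.1 0.7] g 19.0 t 13.0
```

View pics/s16.png

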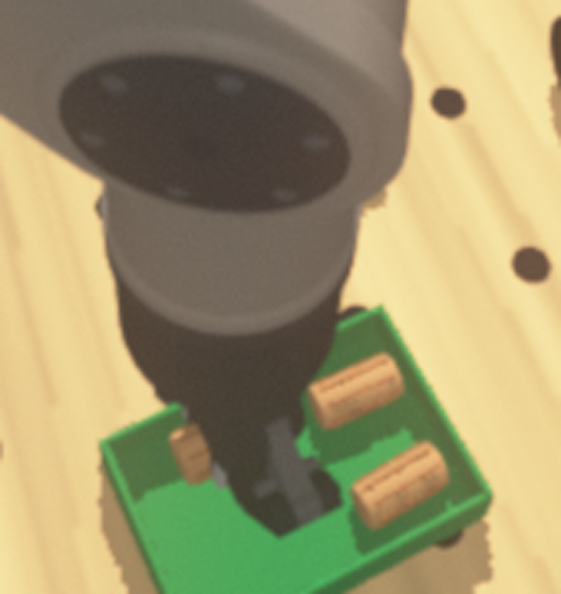

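>>> drive_tool:
  series:
    - [0, 30, 0, 0, 0, 0, 12]
    - [0, 60, 0, 0, 0, 0, 12]
    - [0, 82, 0, 0, 0, 0, 12]
    - [0, 91, 0, 0, 0, 0, 12]
    - [0, 92, 0, 0, 0, 0, 12]

```text
clock: 13.55
tcp_pos: [0.4787, -0.3628, -0.0103]
orientation: [-0.137, 2.172, -2.145]
contact_force: [1.0, -0.4, 0.9]
grip_width: 0.0188
```

```bash
python3 - <<'E'
from h import *
plan(.480,-.368,-.008,-1.4524)
f=cam("side"); crop(f,245,300,170,180,3.3,"s17.png")
E
```

```text
move [-0.6, -2.4, 5.3] turn [0.7, 0.3, 0.1] at [ 0.4787 -0.3628 -0.0103] F [ 1.  -0.4  0.9] g 18.8 t 13.55
```

View pics/s17.png

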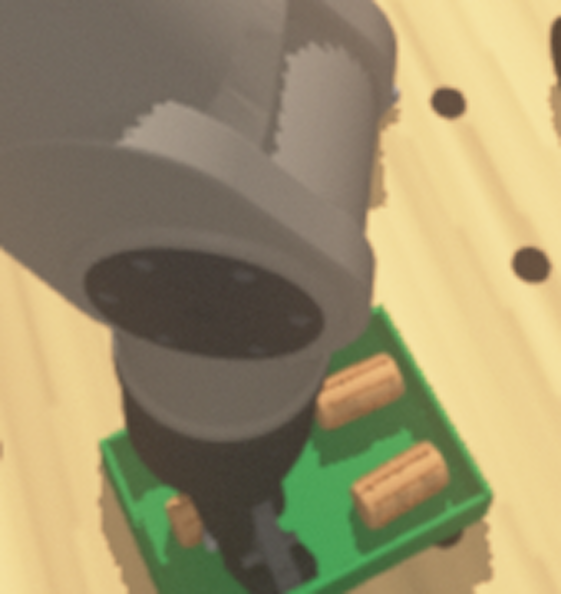

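>>> drive_tool:
  series:
    - [0, 0, 0, 0, 0, 0, 34]
    - [0, 0, 0, 0, 0, 0, 34]
    - [0, 0, 0, 0, 0, 0, 34]

```text
clock: 13.9
tcp_pos: [0.4796, -0.3633, -0.0091]
orientation: [-0.135, 2.169, -2.146]
contact_force: [0.0, -0.1, -0.2]
grip_width: 0.0337
```

>>> drive_tool:
  series:
    - [0, -25, 0, 0, 0, 0, 34]
    - [0, -60, 0, 0, 0, 0, 34]
    - [0, -100, 0, 0, 0, 0, 34]
    - [0, -140, 0, 0, 0, 0, 34]
    - [0, -150, 0, 0, 0, 0, 34]

```text
clock: 14.4
tcp_pos: [0.4823, -0.3667, 0.1462]
orientation: [-0.127, 2.161, -2.148]
contact_force: [1.3, -0.6, 1.9]
grip_width: 0.0339
```

```bash
python3 - <<'E'
from h import *
pj(-.33,0,.13)
f=cam("side"); crop(f,245,300,170,180,3.3,"s18.png")
f=cam("top"); crop(f,245,190,245,110,3.2,"t18.png")
E
```

```text
move [-108.2, 19.9, -536.3] turn [0.3, -4.6, -0.4] at [ 0.4823 -0.3667  0.1462] F [ 1.3 -0.6  1.9] g 33.9 t 14.4
```

View pics/s18.png

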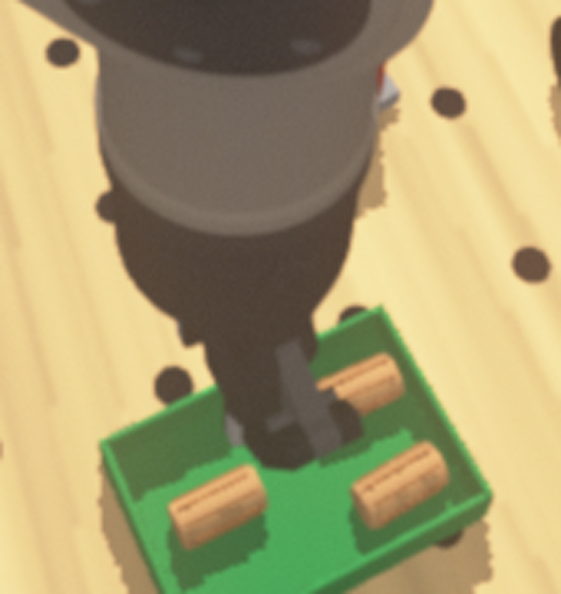

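View pics/t18.png

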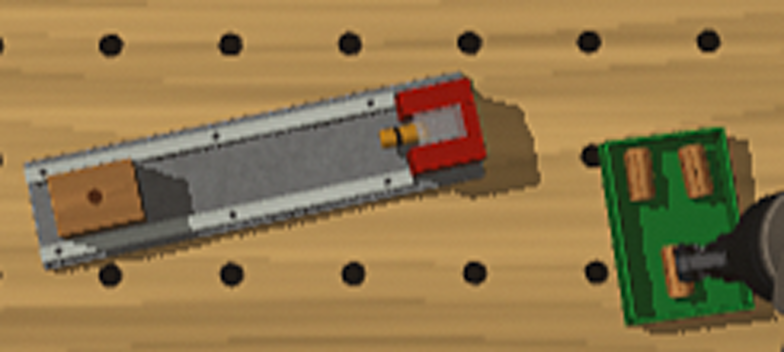

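The dowel lies in the green tray at (218,505) and the channel is clear. I'll push from behind with the gripper turned a quarter turn, so the flat sides of both fingers meet the blank. First I'll check the last joint's room.

```bash
python3 - <<'E'
from h import *
o=r.get_obs();print(o["joints"].round(3))
pj(-.36,0,.11,JA+np.pi/2);pj(-.36,0,.11,JA-np.pi/2)
E
```

```text
[ 0.615  0.434 -0.082  1.787  0.033  0.924 -0.927]
move [-107.0, 38.1, -565.0] turn [0.2, -94.6, -0.5] at [ 0.4811 -0.3658  0.1433] F [-1.4  0.  -0.6] g 34.4 t 14.5
move [-107.0, 38.1, -565.0] turn [0.5, 85.4, 0.2] at [ 0.4811 -0.3658  0.1433] F [-1.4  0.  -0.6] g 34.4 t 14.5
```

>>> drive_tool:
  series:
    - [-107, 10, -565, 0, -94, 0, 15]
    - [-107, 10, -565, 0, -94, 0, 15]
    - [-107, 10, -565, 0, -94, 0, 15]
    - [-107, 10, -565, 0, -94, 0, 15]
    - [-107, 10, -565, 0, -94, 0, 15]

```text
clock: 15.0
tcp_pos: [0.4947, -0.1133, 0.1381]
orientation: [-0.798, 1.706, -1.687]
contact_force: [1.0, 0.1, 0.2]
grip_width: 0.015
```

```bash
python3 - <<'E'
from h import *
pj(-.36,0,.11,JA+np.pi/2)
E
```

```text
move [-262.3, 31.0, -187.1] turn [0.3, -51.3, -0.5] at [ 0.4947 -0.1133  0.1381] F [1.  0.1 0.2] g 15.0 t 15.0
```

>>> drive_tool:
  series:
    - [-262, 10, -187, 0, -51, 0, 15]
    - [-262, 10, -187, 0, -51, 0, 15]
    - [-262, 10, -187, 0, -51, 0, 15]
    - [-262, 10, -187, 0, -51, 0, 15]
    - [-262, 10, -187, 0, -51, 0, 15]

```text
clock: 15.5
tcp_pos: [0.5112, 0.1355, 0.1314]
orientation: [-1.233, 1.173, -1.156]
contact_force: [0.9, -0.4, -0.2]
grip_width: 0.0149
```

```bash
python3 - <<'E'
from h import *
pj(-.36,0,.11,JA+np.pi/2)
E
```

```text
move [-72.1, 22.0, 10.7] turn [0.2, -8.3, -0.6] at [0.5112 0.1355 0.1314] F [ 0.9 -0.4 -0.2] g 14.9 t 15.5
```

>>> drive_tool:
  series:
    - [-72, 10, 11, 0, -8.3, -0.5, 15]
    - [-72, 10, 11, 0, -8.3, -0.5, 15]
    - [-72, 10, 11, 0, -8.3, -0.5, 15]
    - [-72, 22, 11, 0, -8.3, -0.5, 15]

```text
clock: 15.9
tcp_pos: [0.5176, 0.2086, 0.1093]
orientation: [-1.301, 1.06, -1.054]
contact_force: [0.7, -0.1, 0.3]
grip_width: 0.015
```

```bash
python3 - <<'E'
from h import *
pj(-.35,0,.013,JA+np.pi/2)
f=cam("side"); crop(f,195,120,150,130,5,"s19.png")
E
```

```text
move [10.4, 96.2, 0.1] turn [0.2, 0.1, -0.1] at [0.5176 0.2086 0.1093] F [ 0.7 -0.1  0.3] g 15.0 t 15.9
```

View pics/s19.png

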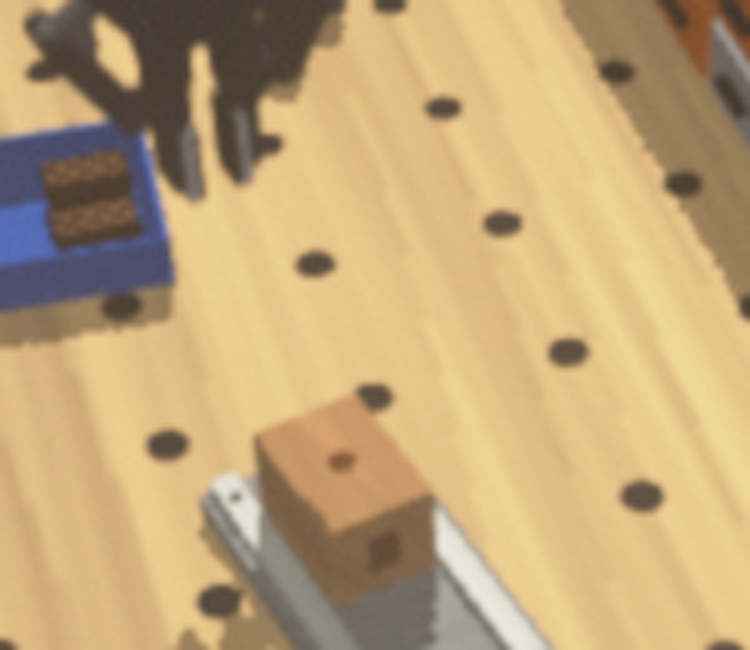

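>>> drive_tool:
  series:
    - [0, 35, 0, 0, 0, 0, 15]
    - [0, 70, 0, 0, 0, 0, 15]
    - [0, 92, 0, 0, 0, 0, 15]
    - [0, 98, 0, 0, 0, 0, 15]
    - [0, 98, 0, 0, 0, 0, 15]

```text
clock: 16.45
tcp_pos: [0.5149, 0.2045, 0.0076]
orientation: [-1.307, 1.065, -1.056]
contact_force: [-0.8, 0.4, -0.9]
grip_width: 0.015
```

```bash
python3 - <<'E'
from h import *
pj(-.35,0,.010,JA+np.pi/2)
f=cam("side"); crop(f,195,120,150,130,5,"s20.png")
f=cam("top"); crop(f,205,205,130,90,6,"t20.png")
E
```

```text
move [6.8, -2.4, 3.3] turn [0.6, -0.1, 0.1] at [0.5149 0.2045 0.0076] F [-0.8  0.4 -0.9] g 15.0 t 16.45
```

View pics/s20.png

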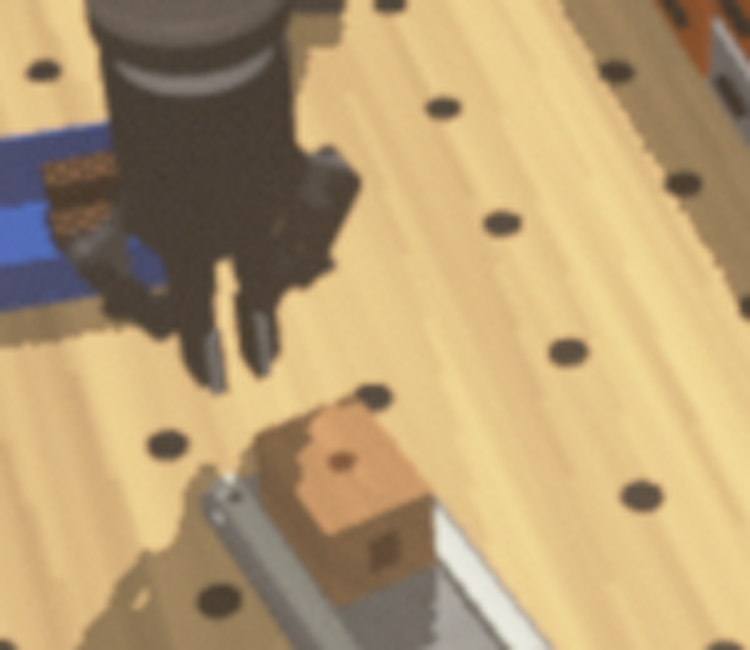

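View pics/t20.png

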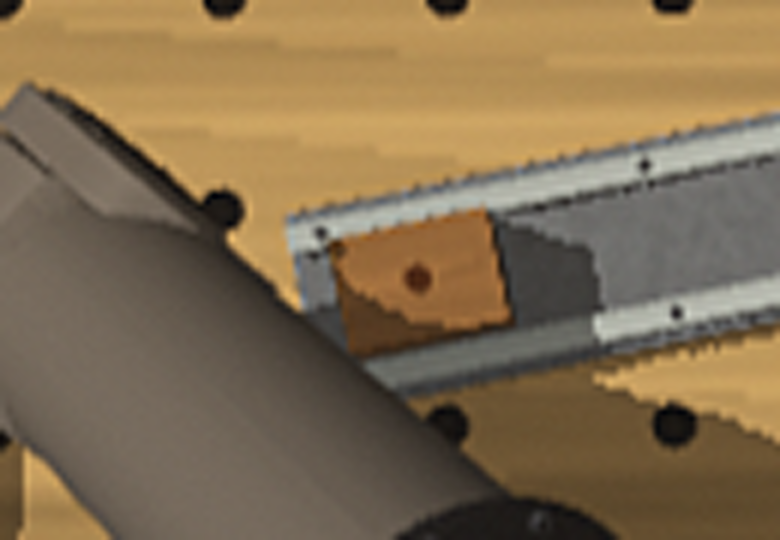

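```bash
python3 - <<'E'
from h import *
f=cam("side")
def toj(w): c,sn=np.cos(JA),np.sin(JA); d=w[:2]-JIG; return np.array([c*d[0]+sn*d[1],-sn*d[0]+c*d[1]])
print("tcp jig",toj(r.get_obs()["tcp_pos"]))
for z in(.018,.023,.028):
  print(z,[toj(ray(f,(195+u/5,120+v/5),z)).round(4).tolist() for u,v in((215,390),(262,373))])
E
```

```text
tcp jig [-0.35816829 -0.00122983]
0.018 [[-0.3596, -0.0106], [-0.3589, 0.0125]]
0.023 [[-0.3544, -0.0125], [-0.3538, 0.0105]]
0.028 [[-0.3493, -0.0143], [-0.3487, 0.0086]]
```

Fingers are centred behind the blank (jig y about -1 mm), and the tips clear the bed by about 10 mm. Advancing.

```bash
python3 - <<'E'
from h import *
pj(-.305,0,.005,JA+np.pi/2)
E
```

```text
move [53.2, 4.8, 1.3] turn [0.3, -0.1, -0.0] at [0.5166 0.2063 0.0099] F [ 0.5 -0.5  0.2] g 14.9 t 16.6
```

>>> drive_tool:
  series:
    - [15, 4, 1, 0, 0, 0, 15]
    - [30, 4, 1, 0, 0, 0, 15]
    - [45, 4, 1, 0, 0, 0, 15]
    - [53, 4, 1, 0, 0, 0, 15]

```text
clock: 17.0
tcp_pos: [0.5289, 0.1514, 0.0059]
orientation: [-1.302, 1.064, -1.059]
contact_force: [-0.6, 0.3, -0.1]
grip_width: 0.015
```

```bash
python3 - <<'E'
from h import *
pj(-.20,0,.005,JA+np.pi/2)
f=cam("side"); crop(f,215,140,110,110,5.4,"s21.png")
E
```

```text
move [101.9, 1.0, 0.8] turn [0.3, -0.3, 0.1] at [0.5289 0.1514 0.0059] F [-0.6  0.3 -0.1] g 15.0 t 17.0
```

View pics/s21.png

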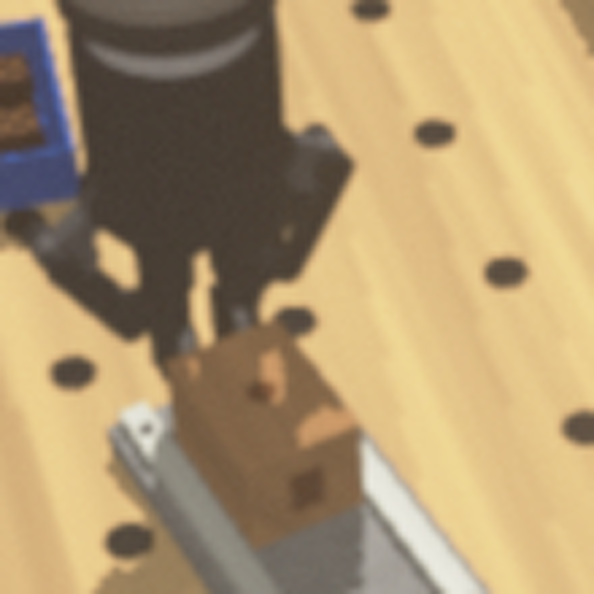

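>>> drive_tool:
  series:
    - [8, 1, 1, 0, 0, 0, 15]
    - [16, 1, 1, 0, 0, 0, 15]
    - [26, 1, 1, 0, 0, 0, 15]
    - [36, 1, 1, 0, 0, 0, 15]
    - [46, 1, 1, 0, 0, 0, 15]

```text
clock: 17.55
tcp_pos: [0.5393, 0.105, 0.0049]
orientation: [-1.302, 1.064, -1.06]
contact_force: [-0.8, 1.1, 1.9]
grip_width: 0.0151
```

```bash
python3 - <<'E'
from h import *
pj(-.10,0,.005,JA+np.pi/2)
f=cam("side"); crop(f,225,150,110,110,5.4,"s22.png")
E
```

```text
move [154.4, 0.1, 0.4] turn [0.3, -0.3, 0.1] at [0.5393 0.105  0.0049] F [-0.8  1.1  1.9] g 15.1 t 17.55
```

View pics/s22.png

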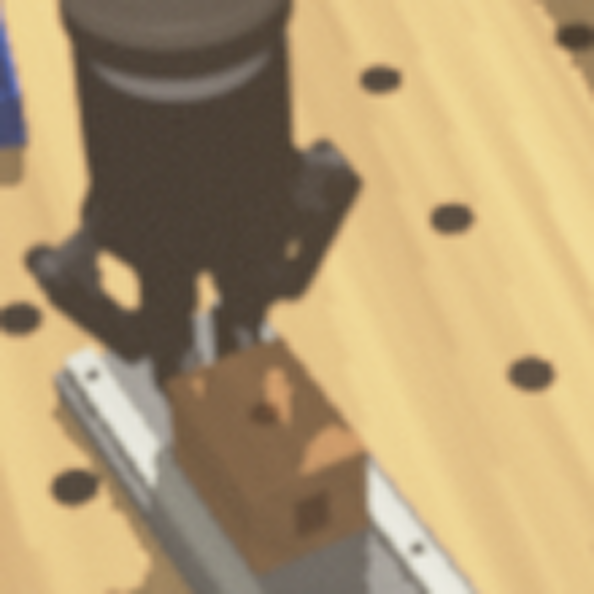

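The blank is sliding square in the channel. Continuing.

>>> drive_tool:
  series:
    - [14, 0, 0, 0, 0, 0, 15]
    - [28, 0, 0, 0, 0, 0, 15]
    - [42, 0, 0, 0, 0, 0, 15]
    - [56, 0, 0, 0, 0, 0, 15]
    - [70, 0, 0, 0, 0, 0, 15]

```text
clock: 18.1
tcp_pos: [0.5534, 0.0322, 0.0047]
orientation: [-1.303, 1.066, -1.063]
contact_force: [0.6, 1.6, 0.1]
grip_width: 0.0151
```

```bash
python3 - <<'E'
from h import *
pj(-.11,0,.005,JA+np.pi/2)
E
```

```text
move [70.2, -0.0, 1.1] turn [0.4, -0.5, 0.2] at [0.5534 0.0322 0.0047] F [0.6 1.6 0.1] g 15.1 t 18.1
```

>>> drive_tool:
  series:
    - [14, 0, 1, 0, -0.4, 0, 15]
    - [28, 0, 1, 0, -0.4, 0, 15]
    - [42, 0, 1, 0, -0.4, 0, 15]
    - [56, 0, 1, 0, -0.4, 0, 15]
    - [68, 0, 1, 0, -0.4, 0, 15]

```text
clock: 18.6
tcp_pos: [0.5678, -0.0358, 0.0049]
orientation: [-1.306, 1.061, -1.059]
contact_force: [-0.1, 1.4, -0.5]
grip_width: 0.0151
```

```bash
python3 - <<'E'
from h import *
pj(-.081,0,.005,JA+np.pi/2)
f=cam("side"); crop(f,245,200,120,120,5,"s23.png")
f=cam("top"); crop(f,285,190,130,90,6,"t23.png")
E
```

```text
move [29.8, 0.0, 0.3] turn [0.4, -0.1, 0.2] at [ 0.5678 -0.0358  0.0049] F [-0.1  1.4 -0.5] g 15.1 t 18.6
```

View pics/s23.png

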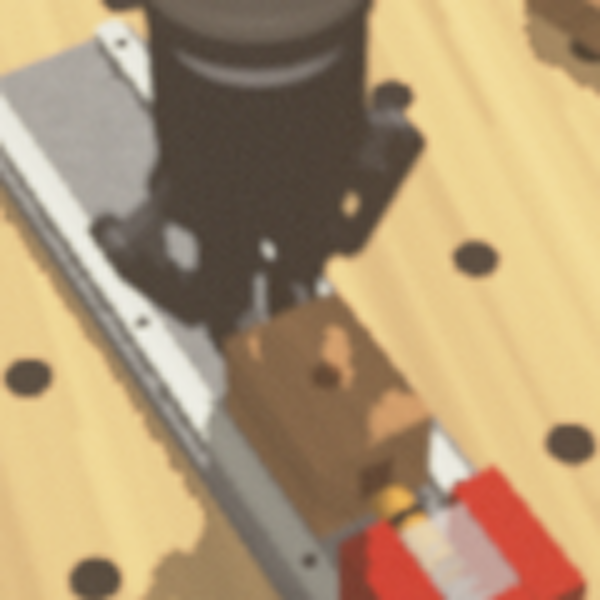

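View pics/t23.png

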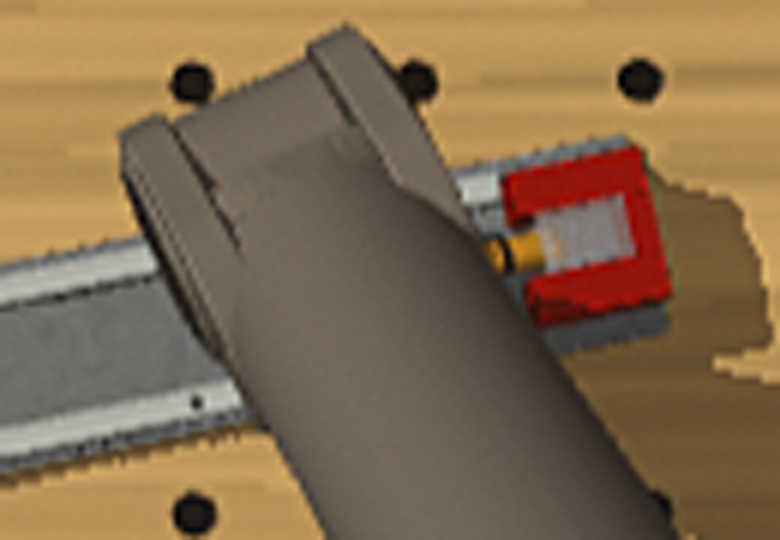

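The blank's front is just at the plunger nose. Going slower, with force watch.

>>> drive_tool:
  series:
    - [4, 0, 0, 0, 0, 0, 15]
    - [8, 0, 0, 0, 0, 0, 15]
    - [12, 0, 0, 0, 0, 0, 15]
    - [15, 0, 0, 0, 0, 0, 15]
    - [18, 0, 0, 0, 0, 0, 15]

```text
clock: 19.2
tcp_pos: [0.5713, -0.053, 0.0049]
orientation: [-1.305, 1.062, -1.059]
contact_force: [-1.5, 6.5, 2.2]
grip_width: 0.0151
```

>>> drive_tool:
  series:
    - [2, 0, 0, 0, 0, 0, 15]
    - [4, 0, 0, 0, 0, 0, 15]
    - [5, 0, 0, 0, 0, 0, 15]

```text
clock: 19.5
tcp_pos: [0.5718, -0.0556, 0.005]
orientation: [-1.305, 1.063, -1.056]
contact_force: [-2.1, 7.1, 1.6]
grip_width: 0.0151
```

```bash
python3 - <<'E'
from h import *
pj(-.081,0,.005,JA+np.pi/2)
f=cam("side"); crop(f,245,200,120,120,5,"s24.png")
E
```

```text
move [9.6, -0.0, 0.4] turn [0.4, -0.1, 0.0] at [ 0.5718 -0.0556  0.005 ] F [-2.1  7.1  1.6] g 15.1 t 19.5
```

View pics/s24.png

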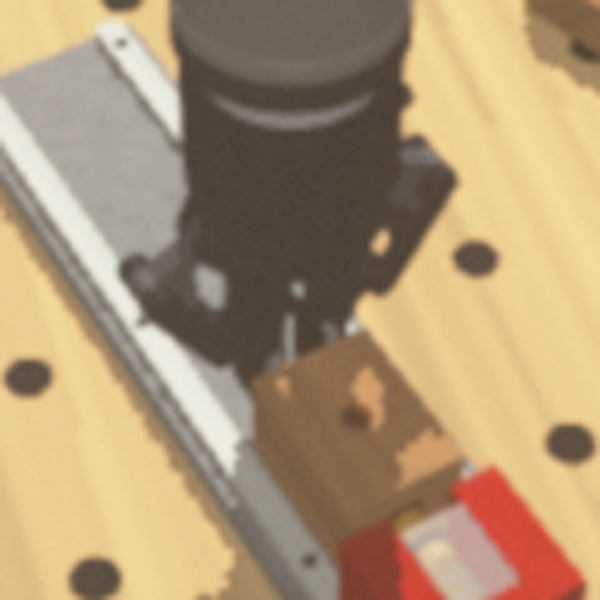

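>>> drive_tool:
  series:
    - [2, 0, 0, 0, 0, 0, 15]
    - [4, 0, 0, 0, 0, 0, 15]
    - [5, 0, 0, 0, 0, 0, 15]

```text
clock: 19.85
tcp_pos: [0.5721, -0.058, 0.005]
orientation: [-1.304, 1.063, -1.052]
contact_force: [-2.6, 7.8, 2.6]
grip_width: 0.0149
```

>>> drive_tool:
  series:
    - [2, 0, 0, 0, 0, 0, 15]
    - [4, 0, 0, 0, 0, 0, 15]
    - [5, 0, 0, 0, 0, 0, 15]

```text
clock: 20.15
tcp_pos: [0.5725, -0.06, 0.005]
orientation: [-1.303, 1.063, -1.048]
contact_force: [-3.2, 8.6, 2.5]
grip_width: 0.0151
```

>>> drive_tool:
  series:
    - [2, 0, 0, 0, 0, 0, 15]
    - [4, 0, 0, 0, 0, 0, 15]
    - [6, 0, 0, 0, 0, 0, 15]

```text
clock: 20.45
tcp_pos: [0.5729, -0.0621, 0.005]
orientation: [-1.302, 1.064, -1.043]
contact_force: [-5.1, 13.7, 3.5]
grip_width: 0.015
```

>>> drive_tool:
  series:
    - [2, 0, 0, 0, 0, 0, 15]
    - [4, 0, 0, 0, 0, 0, 15]
    - [6, 0, 0, 0, 0, 0, 15]

```text
clock: 20.75
tcp_pos: [0.5728, -0.0619, 0.0051]
orientation: [-1.3, 1.065, -1.035]
contact_force: [-6.9, 17.8, 5.4]
grip_width: 0.0152
```

```bash
python3 - <<'E'
from h import *
pj(-.081,0,.005,JA+np.pi/2)
f=cam("side"); crop(f,265,230,90,90,6.6,"s25.png")
E
```

```text
move [3.2, 0.0, 0.6] turn [0.6, 0.6, -0.9] at [ 0.5728 -0.0619  0.0051] F [-6.9 17.8  5.4] g 15.2 t 20.75
```

View pics/s25.png

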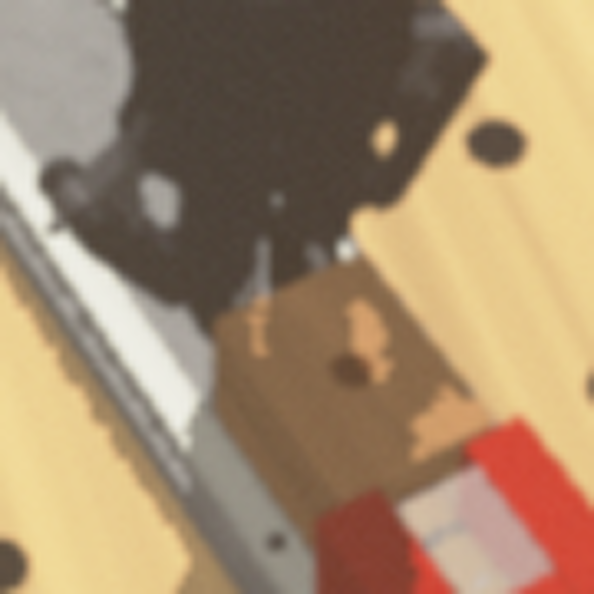

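The blank's front is at the red cheeks. Motion has stopped and the force has jumped to about 19 N, so it is seated. I'll check that it's steady.

```bash
python3 - <<'E'
from h import *
for i in range(6):
    f=cam("top" if i%2 else "side"); o=r.get_obs(); F=o["contact_force"]; print(round(o["clock"],2),F.round(1),"along",round(float(-F[0]*np.cos(JA)-F[1]*np.sin(JA)),1),o["tcp_pos"].round(4))
E
```

```text
20.85 [-6.  14.6  5.3] along 15.6 [ 0.5727 -0.0618  0.0051]
20.9 [-5.4 14.9  4.3] along 15.7 [ 0.5728 -0.0618  0.0051]
20.95 [-5.  13.9  4.1] along 14.6 [ 0.5727 -0.0618  0.0051]
21.0 [-6.1 15.   3.9] along 16.0 [ 0.5728 -0.0618  0.0051]
21.05 [-5.3 14.6  4.4] along 15.4 [ 0.5728 -0.0619  0.0051]
21.1 [-4.4 14.   4.3] along 14.6 [ 0.5727 -0.0618  0.0051]
```

Steady at about 15.5 N. I'll firm it up to about 20 N.

>>> drive_tool:
  series:
    - [6.5, 0, 0, 0, 0, 0, 15]
    - [7.5, 0, 0, 0, 0, 0, 15]
    - [8, 0, 0, 0, 0, 0, 15]
    - [8, 0, 0, 0, 0, 0, 15]
    - [8, 0, 0, 0, 0, 0, 15]

```text
clock: 21.6
tcp_pos: [0.5726, -0.0615, 0.0051]
orientation: [-1.299, 1.065, -1.024]
contact_force: [-7.0, 17.9, 5.8]
grip_width: 0.0152
```

```bash
python3 - <<'E'
from h import *
for i in range(6):
    f=cam("top" if i%2 else "side"); o=r.get_obs(); F=o["contact_force"]; print(round(o["clock"],2),F.round(1),"along",round(float(-F[0]*np.cos(JA)-F[1]*np.sin(JA)),1),o["tcp_pos"].round(4))
    if i==4: crop(f,265,230,90,90,6.6,"s26.png")
    if i==5: cv2.imwrite("pics/t26.png",f["frame"])
c,s=np.cos(JA),np.sin(JA)
pos=lambda x,y,z:[JIG[0]+c*x-s*y,JIG[1]+s*x+c*y,z]
im=cv2.imread("pics/s26.png"); f=cam("side")
for x,y in((-.07,.025),(0,.025),(0,-.025),(-.07,-.025)):
    u=(proj(f,[pos(x,y,.057)])[0]-[265,230])*6.6; cv2.circle(im,tuple(int(v) for v in u),4,(0,255,0),-1)
cv2.imwrite("pics/s26d.png",im)
E
```

```text
21.65 [-7.4 18.2  6.6] along 19.3 [ 0.5726 -0.0615  0.0052]
21.7 [-7.4 18.4  7. ] along 19.5 [ 0.5726 -0.0615  0.0052]
21.75 [-7.1 19.1  6. ] along 20.2 [ 0.5726 -0.0615  0.0051]
21.8 [-7.8 18.6  6.8] along 19.8 [ 0.5726 -0.0616  0.0051]
21.85 [-8.  18.1  6.1] along 19.4 [ 0.5726 -0.0615  0.0051]
21.9 [-6.6 18.2  7.2] along 19.1 [ 0.5726 -0.0615  0.0052]
```

View pics/s26d.png

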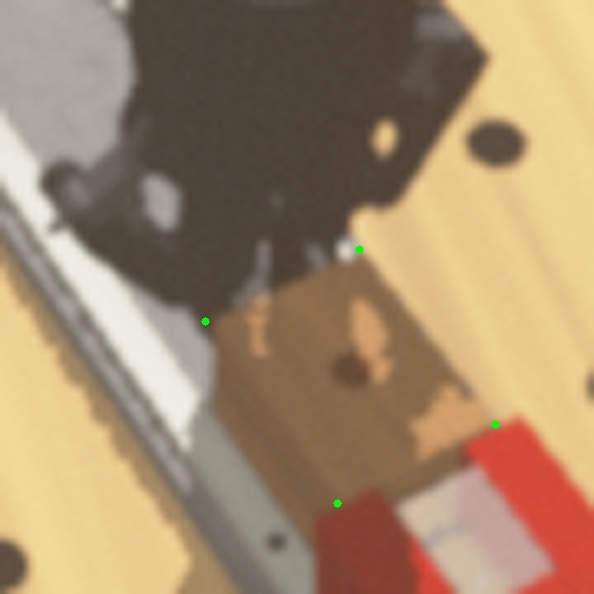

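View pics/t26.png

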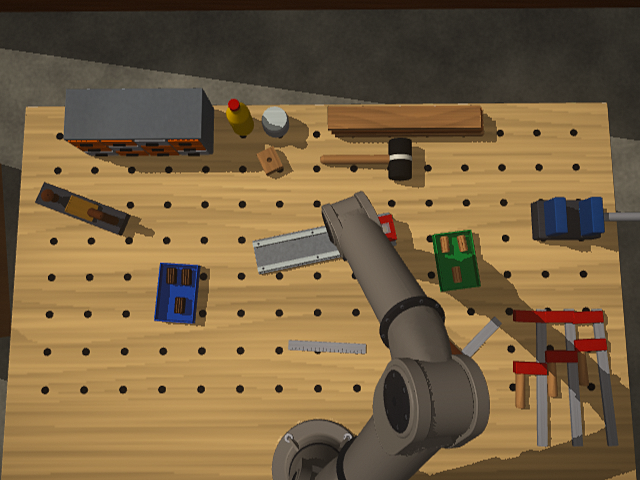

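The blank's top corners match the predicted seated outline to within about 2 mm, square and flat. The push is steady at 19 to 20 N. Both strays are in their trays, and the mallet and bored block haven't moved. Handing in.

```bash
python3 - <<'E'
from bench import r
print(r.hand_in()); o=r.get_obs(); print(o["clock"],o["contact_force"])
E
```

```text
the job is handed in; nothing more can be done
None
the job is handed in; nothing more can be done
```

I handed the job in at about 22 s with everything in place as far as my checks show. The interface gave no verdict, and after hand-in no further reading was available.

- **Strays:** The tenon is in the blue tray and the dowel is in the green tray. Both are let go and visible there in the last pictures.
- **Blank:** I slid it along the channel with the sides of the two fingers until it met the red stop. The motion stopped there and the force jumped from about 9 to 19 N.
- **Last checks:** The push along the channel held steady at 19 to 20 N for 0.3 s. The blank's top corners matched the predicted seated outline to about 2 mm, lying flat and square. The plunger travel and the stop force themselves could not be read directly. The mallet and bored block looked unmoved.
- **What went wrong:** The first grasp on the tenon closed on air. The real fingertips sat about 15 mm above the reported TCP height, which disagrees with the interface text. I allowed for that offset in all later moves.

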